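# Put the shaker back in the cupboard's door rack and snap the door shut

### The job

Put the steel shaker away: pull the small cupboard's door open past its sprung catch, stand the shaker upright in the free place of the rack on the inside of the door, and push the door to until the catch snaps over and holds it shut, letting up as soon as it has snapped. Do not slam the door or go on pressing once it is home, and leave everything else standing where it is.

Things in the scene. Friction and masses are not known exactly. Their poses are not given: they have to be found in the camera images.
- door (a joint): Angle of the cupboard's door (rad): about 0 when shut, growing as it opens, up to 1.75. Side-hinged stainless panel 256 wide, 210 high, 16 thick, its top 232 mm above the bench (roof of the cupboard at 234). It starts shut, held by the catch; about 11 N at the handle pulls it through, then it swings with 0.6 N of friction and stays where left.
- door_handle (a point): Point on the axis of the door's vertical T-bar pull (round bar, 12 mm, top end 19 mm above this point). Here the bar stands free above its upper stand-off, which is 27 mm below; the axis is 45 mm in front of the door's outer face, 215 mm from the hinge axis. Axes of the door: x from the outer face into the cupboard (door shut), y from the free edge towards the hinge, z up.
- door_hinge (a point): Point on the vertical hinge axis, at the outer face of the door and at the height of the handle point; turns with the door, axes as for the handle. Opening turns the door clockwise seen from above, out of the cupboard. Door's free edge is at y = -256 mm here.
- rack_place (a point): Centre of the floor of the free place in the rack on the door's inner face, 120 mm above the bench, axes of the door, 157 mm from the hinge axis. Place: 59 mm along x (from the door to a rail 30 mm high) by 82 mm along y (between a 30 mm divider and a 30 mm end plate). It is inside the cupboard until the door is open; about 1.1 rad gives good access from above.
- rack_taken (a point): Centre of the floor of the rack's other place, next to the hinge, 86 mm from the free one; the tub stands in it and must stay there. Axes of the door.
- shaker_center (a point): Centre (half-way up) of the shaker: loose upright steel cylinder 48 mm in diameter, 100 mm high, with a low domed, pierced aluminium lid (straight sides up to 88 mm, so 38 mm above this point). About 0.13 to 0.25 kg. z up along its axis.
- tub_center (a point): Centre of the lidded clear tub, 52 mm in diameter, 70 mm high, that stands loose in the rack place by the hinge and rides along with the door.
- catch: Sprung roller catch inside the jamb on the free-edge side, 72 mm above the bench, set anywhere within 2 mm in its slots. Origin: roller's rest axis; axes of the cupboard. A round nose on the door must push the roller aside: closing, the push at the handle climbs to 15 to 19 N from 12 to 8 mm before home, falls to nothing 4 mm before home, then the door leaps ahead, off the hand, and is held shut with 7 to 9 N.
- buffer: Rubber buffer, 10 mm, beside the catch, on which the shut door rests (its centre 5 mm behind the door's inner face, 238 mm from the hinge axis). It gives about 1 mm for 12 N, so a door resting on it is home; pushing it on only squeezes the rubber.
- mill: Bystander: turned wooden mill, 142 mm high, 54 mm wide, standing on the bench. Origin under its foot.
- ramekin: Bystander: white ceramic bowl, 80 mm wide, 45 mm high, on the bench. Origin under its foot.
Things that resemble listed ones, but are neither listed nor needed, are in the scene too. What is shaped like the part that bears shaker_center but pink or purple is not meant.

How it is judged:
By the outcome, as a careful person would: the job done as asked, in the order asked, and still so for the second after the job is handed in, with the robot touching nothing.
It also fails if it takes over 72 s, if anything falls off the work surface, if the arm or the gripper's body presses on something with over 40 N, if the wrist force passes 120 N, or if a joint passes its speed limit or range.

### The arm

A 7-joint arm with a two-finger parallel gripper is mounted at the origin on the work surface. World frame = base frame: x ahead of the robot, y to its left, z up, the work surface at z = 0. Lengths are in m, angles in rad, forces in N, time in s.
With the tool pointing down it reaches from about 0.4 to 0.85 m from the base axis. Payload 4.5 kg.
Tool frame: the origin (TCP) lies on the mounting face of the last link; the fingertips stand 166 mm ahead of it and the grasp point (between the pads) lies 147 mm ahead of it; y points along the fingers, z is the direction in which the jaws open and shut, and the axes are right-handed (so a half turn about y gives the same grasp; the last joint's range is limited). The gripper opens to 88 mm and grips with 3 to 60 N. Pads are 18 mm wide; open, the fingers measure 123 mm over their backs; the gripper's body (75 mm by 187 mm) begins 45 mm behind the grasp point.
Start: joints at [-1.069, 0.689, -0.195, 1.565, 0.157, 0.902, -0.215], TCP at [0.282, 0.558, 0.405] pointing down, gripper open.
Joint ranges: [-3.01, 3.01], [-0.46, 2.08], [-1.47, 1.51], [0.13, 2.56], [-1, 4.14], [0.04, 2.09], [-2.66, 2.66]. Speed limits (rad/s): [2.57, 2.57, 3.14, 3.14, 3.14, 3.14, 3.14].

### API

Orientations are given as a unit quaternion [x, y, z, w].
In Python, from plant import r gives the robot as it stands.
- The arm moves only by the tool arm_command, never from a script. Its argument "deltas" is a list of rows, each an object of numbers: "dx", "dy", "dz": the shift along the tool's x, y, z each as a share of 1000 mm, from -1 to 1; "wx", "wy", "wz": the turn, a rotation vector about the tool's x, y, z each as a share of 45 degrees, from -1 to 1. In form: [{"dx": .., "dy": .., "dz": .., "wx": .., "wy": .., "wz": ..}, ...]. A call has exactly 5 rows; each row is the pose to reach, as a shift and turn from the pose commanded when the call began, along the tool's axes at that moment; what a row does not reach only later rows make up. A row lasts 1/10 s, in which the tool goes at most 50 mm and 8.59 degrees, less where a joint would pass 70% of its speed; a pose out of reach is approached as far as the arm can. A call with a number of a shift or a turn outside -1 to 1 is refused whole. A call with a gripper value outside its range is refused whole. "claw" is the opening, from -1 (shut) to 1 (fully open), set as the call begins (left out, the last holds). The fingers move at their own pace and stop on an object; "grip_force" is the grip in N (left out, the last holds). Time passes only in rows, so rows that repeat a pose let the fingers close, or fill a call up. It gives the time, the measured TCP pose, the force and the opening at its end, in the units of the state.
- r.get_state(): the state, without advancing time (a new reading comes with each control period).
- r.snapshot(name): name is "scene" or "top" or "wrist"; returns the picture (480x640x3 uint8, red, green, blue); there is no depth.
- r.get_calibration(name): a dict with "vertical_fov" (degrees; the focal length in pixels is half the picture's height over the tangent of half this angle, whatever the lens; pixels are square), "cx", "cy" (the principal point, pixels), "R" (3x3) and "t" (3): a world point X has camera coordinates R X + t. Camera axes: x right, y down, z forward; pixel columns grow to the right and rows downward; lengths in m; the calibration is good to about 2 mm. A picture is of the moment at which its call begins: read the wrist's pose just before it. get_calibration takes no time and is no camera call; for the wrist camera it gives the pose at the moment of the call.
- r.finish_job(): hands the job in, once; it reports no verdict.
The state is a dict: "clock": time; "q": joint angles; "qd": joint speeds; "joint_torque": joint torques, N m; "tool_pos": TCP position; "eef_rot": TCP orientation; "contact_force": force on the tool from outside, world axes, zero at the start; "moment": the same for the moment, N m; "opening": opening from 0.0 (shut) to 1.0 (fully open).
Only numpy, scipy, OpenCV 4.12 (cv2) and the standard library are available. Lean on these libraries where they do the work, as an engineer would, in place of code of your own. Each camera call takes 0.05 s, during which the arm holds its last target.

## Working session

There is one attempt and no reset: what is moved stays moved. The work goes in short steps, Python scripts to look and compute and a tool call to move; the robot and the scene stay as the last step left them, time stands still between calls to the robot, and variables do not carry over. Pictures are saved under pics/ and viewed, and the job is handed in when it is done.

Besides the shell and the picture viewer there is one more tool, called as name(argument=value, ...) on one line, values as JSON. arm_command: Moves the arm, as the interface text tells. Shift numbers are shares of 1000 mm and turn numbers shares of 45 degrees, none past 1 either way. Its arguments: {"type":"object","properties":{"deltas":{"type":"array","items":{"type":"object","properties":{"dx":{"type":"number","minimum":-1,"maximum":1},"dy":{"type":"number","minimum":-1,"maximum":1},"dz":{"type":"number","minimum":-1,"maximum":1},"wx":{"type":"number","minimum":-1,"maximum":1},"wy":{"type":"number","minimum":-1,"maximum":1},"wz":{"type":"number","minimum":-1,"maximum":1}}}},"claw":{"type":"number"},"grip_force":{"type":"number"}},"required":["deltas"]}

```bash
ls -la; mkdir -p pics
python3 - <<'E'
from plant import r
import cv2
s=r.get_state(); print(s)
for n in("scene","top","wrist"):
    c=r.get_calibration(n); print(n,c)
    cv2.imwrite(f"pics/{n}0.png",r.snapshot(n)[:,:,::-1])
E
```

```text
total 12
drwxr-xr-x  3 agent agent 4096 Dec  6 13:15 .
drwxr-xr-x 23 root  root  4096 Dec  6 13:15 ..
drwxr-xr-x  2 agent agent 4096 Dec  6 13:15 pics
{'clock': 0.0, 'q': array([-1.06921326,  0.68998549, -0.19451405,  1.56635249,  0.15731115,
        0.90250463, -0.21511151]), 'qd': array([ 0.00055041,  0.00083267,  0.00307858,  0.00130185, -0.00099715,
       -0.00176814,  0.0003875 ]), 'joint_torque': array([ 8.39677559e-04, -5.27554071e+01, -1.26672439e+00, -1.53435820e+01,
       -5.26903197e-02,  6.62354840e-03,  1.72882551e-04]), 'tool_pos': array([0.28169381, 0.55754551, 0.40390657]), 'eef_rot': array([ 0.68850843, -0.16395653,  0.16375266, -0.68721137]), 'contact_force': array([ 0.27504909, -0.72364504, -0.4738926 ]), 'moment': array([-0.05766105,  0.00489632,  0.00483425]), 'opening': 1.000605341033221}
scene {'vertical_fov': 53.246913340435235, 'cx': 321.4558999555186, 'cy': 234.68391069150528, 'R': array([[-0.12483083,  0.9921772 , -0.00129417],
       [ 0.5819194 ,  0.07215763, -0.81003894],
       [-0.80360878, -0.10187094, -0.58637465]]), 't': array([ 0.14065261, -0.19279755,  1.43796905])}
top {'vertical_fov': 57.31678187214629, 'cx': 319.7071410910676, 'cy': 244.77804862823717, 'R': array([[-0.02389716, -0.99970498,  0.00434512],
       [-0.99043513,  0.02308431, -0.13603442],
       [ 0.13589398, -0.0075544 , -0.99069458]]), 't': array([-0.06350083,  0.55343329,  0.913583  ])}
wrist {'vertical_fov': 61.442866138689325, 'cx': 319.4554518170709, 'cy': 235.2874367989498, 'R': array([[ 4.51686318e-01,  8.92176365e-01, -8.96523385e-04],
       [ 8.58856510e-01, -4.34544822e-01,  2.71175762e-01],
       [ 2.41547026e-01, -1.23256367e-01, -9.62529429e-01]]), 't': array([-0.62341895, -0.03686314,  0.38919526])}
```

View pics/scene0.png

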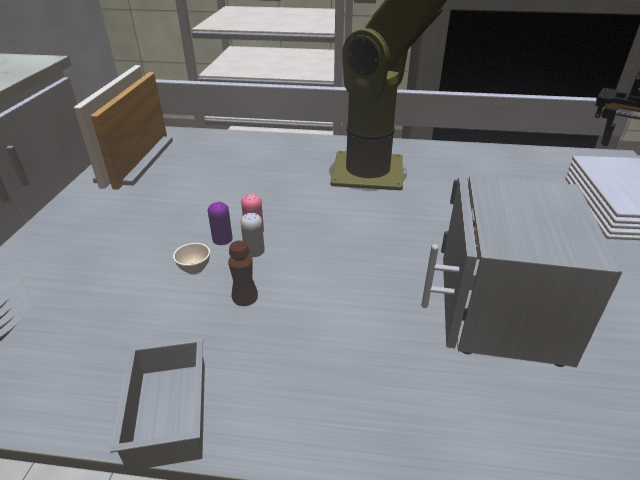

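View pics/top0.png

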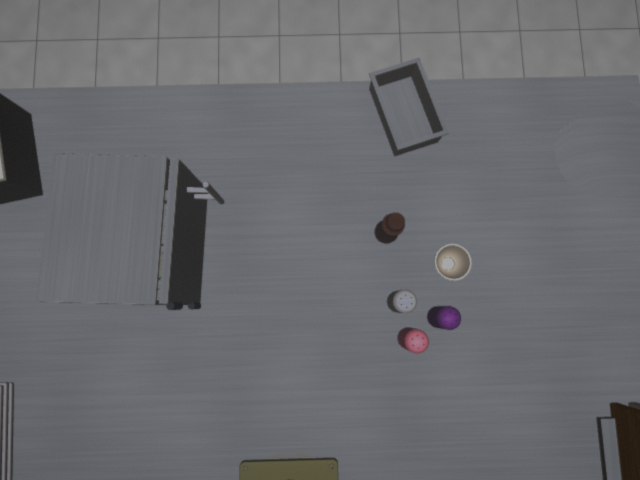

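View pics/wrist0.png

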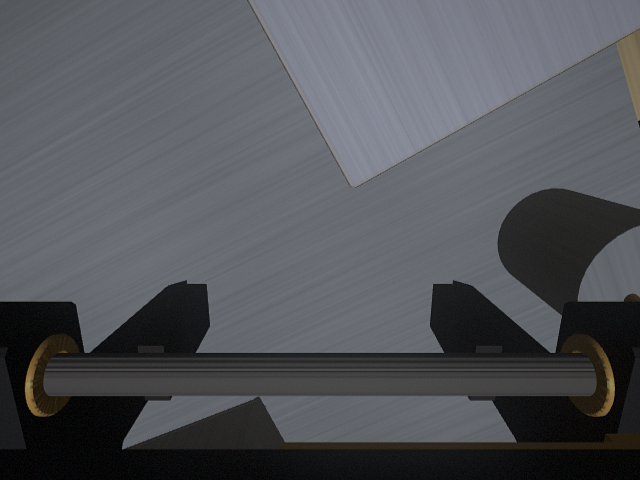

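```bash
cat > h.py <<'E'
import numpy as np, cv2
from scipy.optimize import least_squares
from scipy.spatial.transform import Rotation as Rn
def K(c):
    f=240/np.tan(np.radians(c["vertical_fov"]/2)); return f,c["cx"],c["cy"]
def proj(c,X):
    f,cx,cy=K(c); p=c["R"]@np.asarray(X,float)+c["t"]; return np.array([cx+f*p[0]/p[2],cy+f*p[1]/p[2]])
def ray(c,uv):
    f,cx,cy=K(c); d=np.array([(uv[0]-cx)/f,(uv[1]-cy)/f,1]); R=c["R"]; o=-R.T@c["t"]; return o,R.T@d
def atz(c,uv,z):
    o,d=ray(c,uv); return o+d*(z-o[2])/d[2]
def tri(obs):
    return least_squares(lambda X:np.concatenate([proj(c,X)-np.array(uv) for c,uv in obs]),[0.5,0,0.1])
def crop(img,x0,y0,w,h,s,name):
    cv2.imwrite(name,cv2.resize(img[y0:y0+h,x0:x0+w],None,fx=s,fy=s,interpolation=cv2.INTER_CUBIC))
E
python3 - <<'E'
from h import *
a=cv2.imread("pics/top0.png"); b=cv2.imread("pics/scene0.png")
crop(a,30,140,200,180,4,"pics/tc.png" ) if 0 else crop(a,30,145,200,150+15,3.6,"pics/tc.png")
crop(b,415,165,200,150,4,"pics/sc.png")
crop(a,370,200,120,160,3.7,"pics/ts.png"); crop(b,165,180,130,140,4.2,"pics/ss.png")
crop(b,415,240,200,140,4,"pics/sc2.png")
E
```

```text
(no output)
```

View pics/tc.png

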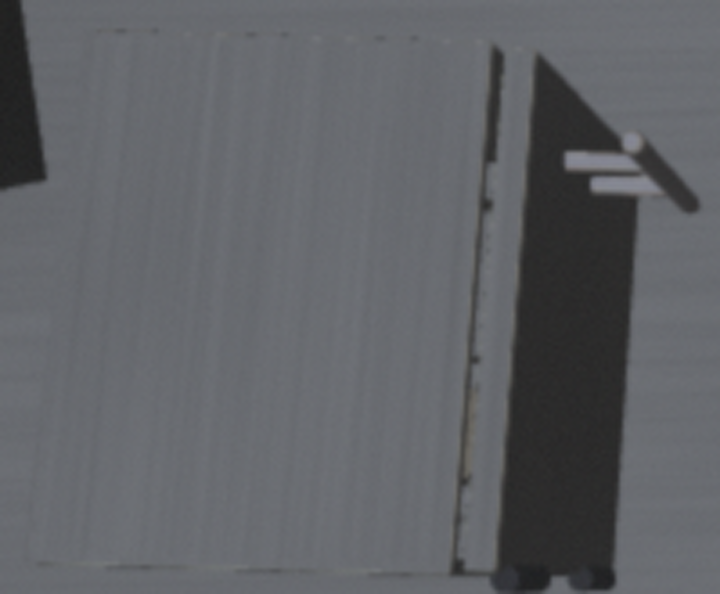

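View pics/sc.png

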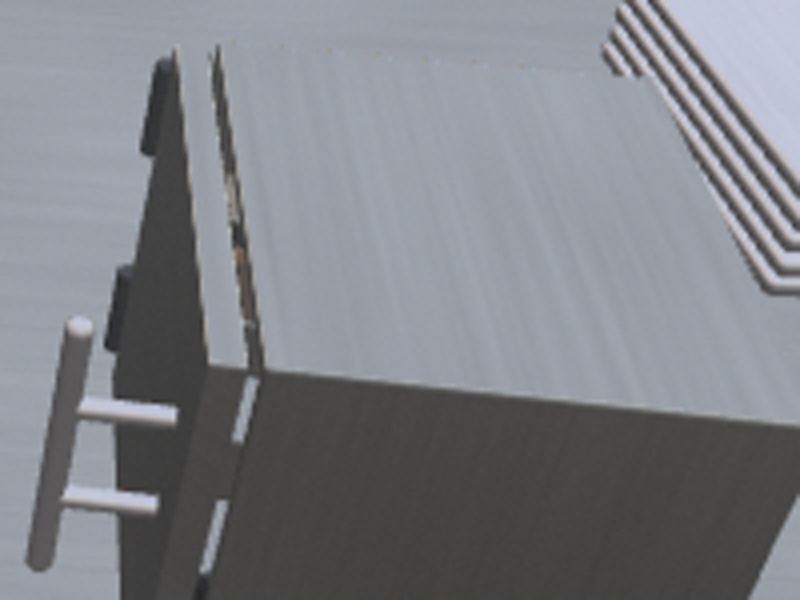

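View pics/ts.png

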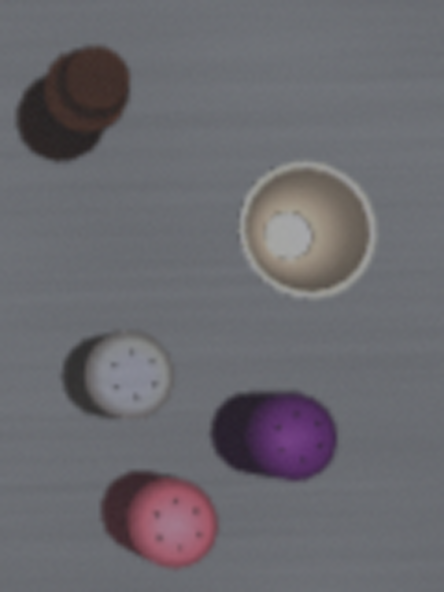

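View pics/ss.png

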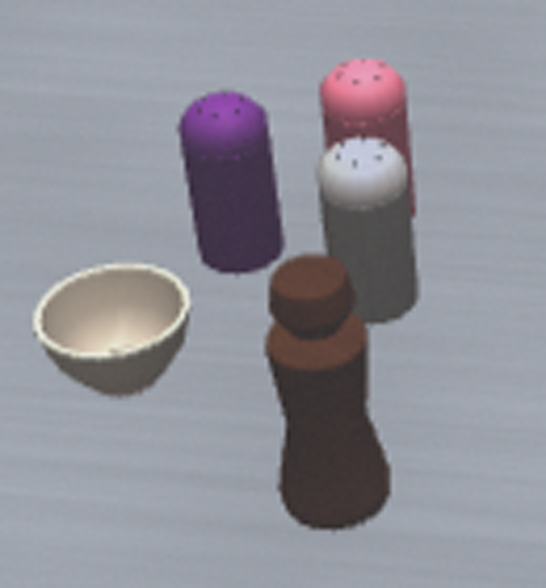

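View pics/sc2.png

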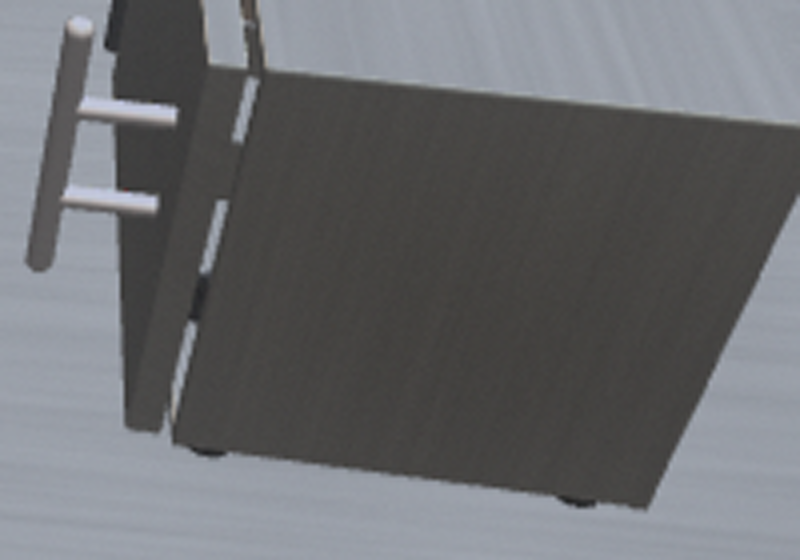

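Run:
```python
from h import *
from plant import r
T=r.get_calibration("top");S=r.get_calibration("scene")
t=lambda u,v:((u+.5)/3.6-.5+30,(v+.5)/3.6-.5+145)
s=lambda u,v:((u+.5)/4-.5+415,(v+.5)/4-.5+165)
for n,a,b in (("free",(537,52),(208,365)),("hinge",(500,575),(178,48)),("bar",(633,142),(79,324))):
    q=tri([(T,t(*a)),(S,s(*b))]); print(n,q.x,np.abs(q.fun).max())
    print("  atz .232",atz(T,t(*a),.232),atz(S,s(*b),.232))
t=lambda u,v:((u+.5)/3.7-.5+370,(v+.5)/3.7-.5+200)
s=lambda u,v:((u+.5)/4.2-.5+165,(v+.5)/4.2-.5+180)
# lid: centroid of hole pattern approx, top z=.1
for n,uv in (("shaker",(134,374)),("pink",(177,522)),("purple",(298,436)),("millTop",(97,80)),("ram",(308,230))):
    print(n,t(*uv),atz(T,t(*uv),{"millTop":.142,"ram":.045}.get(n,.098)))
print("shakerS",atz(S,s(363,153),.098))
```

```text
free [0.68468302 0.17022855 0.22892586] 0.43109463608999476
  atz .232 [0.68364738 0.17000906 0.232     ] [0.68895552 0.1686441  0.232     ]
hinge [0.42975588 0.18433564 0.2277182 ] 0.39353021399261934
  atz .232 [0.42968186 0.18231543 0.232     ] [0.43731977 0.18360423 0.232     ]
bar [0.64260091 0.1264513  0.21290786] 0.5079501122246484
  atz .232 [0.63713889 0.12247058 0.232     ] [0.66873493 0.12147071 0.232     ]
shaker (405.85135135135135, 300.7162162162162) [ 0.42688796 -0.245266    0.098     ]
pink (417.47297297297297, 340.7162162162162) [ 0.34817521 -0.26423419  0.098     ]
purple (450.1756756756757, 317.47297297297297) [ 0.39179736 -0.33168776  0.098     ]
millTop (395.85135135135135, 221.25675675675674) [ 0.5801904  -0.22480238  0.142     ]
ram (452.8783783783784, 261.7972972972973) [ 0.50737775 -0.36081056  0.045     ]
shakerS [ 0.42709734 -0.24534669  0.098     ]
```

```bash
cat >> h.py <<'E'
from plant import r
def go(p,jaw=None,q0=None,verbose=True,grasp=True,near=None):
    """deltas to bring grasp point to p, vertical tool, jaw(z) axis at world angle jaw(deg)."""
    s=r.get_state(); R=Rn.from_quat(s["eef_rot"]); M=R.as_matrix()
    gp=s["tool_pos"]+0.147*M[:,1]
    z=M[:,2]; ja=np.degrees(np.arctan2(z[1],z[0]))
    if jaw is None: jaw=ja
    d=(jaw-ja+90)%180-90 if near is None else jaw-ja
    j=np.radians(ja+d); Z=np.array([np.cos(j),np.sin(j),0]); Y=np.array([0,0,-1.]); X=np.cross(Y,Z)
    Rt=np.stack([X,Y,Z],1); rv=Rn.from_matrix(M.T@Rt).as_rotvec(degrees=True)
    tcp=np.array(p)-0.147*Y; dl=M.T@(tcp-s["tool_pos"])
    if verbose:
        print("t %.2f gp %s jaw %.1f F %s op %.3f q %s"%(s["clock"],gp.round(4),ja,s["contact_force"].round(1),s["opening"],s["q"].round(2)))
        print("  d",dl.round(4)," w/45",(rv/45).round(4)," steps: %.1f trans %.1f rot"%(np.linalg.norm(dl)/.05,np.linalg.norm(rv)/8.59))
E
python3 - <<'E'
from h import *
M=Rn.from_quat(r.get_state()["eef_rot"]).as_matrix(); print(M.round(3))
go([.642,.127,.30],86.8)
go([.642,.127,.198],86.8)
E
```

```text
[[ 0.893 -0.001  0.451]
 [-0.451 -0.001  0.893]
 [ 0.    -1.    -0.001]]
t 0.15 gp [0.2816 0.5574 0.2571] jaw 63.2 F [ 0.   0.1 -0.2] op 1.001 q [-1.07  0.69 -0.19  1.57  0.16  0.9  -0.22]
  d [ 0.5157 -0.0426 -0.222 ]  w/45 [ 1.700e-03 -5.245e-01 -3.000e-04]  steps: 11.3 trans 2.7 rot
t 0.15 gp [0.2816 0.5574 0.2571] jaw 63.2 F [ 0.   0.1 -0.2] op 1.001 q [-1.07  0.69 -0.19  1.57  0.16  0.9  -0.22]
  d [ 0.5157  0.0594 -0.2218]  w/45 [ 1.700e-03 -5.245e-01 -3.000e-04]  steps: 11.3 trans 2.7 rot
```

arm_command(deltas=[{"dy":-0.045},{"dx":0.046,"dy":-0.045,"dz":-0.02,"wy":-0.1},{"dx":0.092,"dy":-0.045,"dz":-0.04,"wy":-0.2},{"dx":0.138,"dy":-0.045,"dz":-0.06,"wy":-0.3},{"dx":0.184,"dy":-0.045,"dz":-0.08,"wy":-0.4}], claw=-0.1)

```text
invalid input at $.deltas[0]: expected keys dx, dy, dz, wx, wy, wz
```

Run:
```python
from h import *
go([.642,.127,.30],86.8)
```

```text
t 0.15 gp [0.2816 0.5574 0.2571] jaw 63.2 F [ 0.   0.1 -0.2] op 1.001 q [-1.07  0.69 -0.19  1.57  0.16  0.9  -0.22]
  d [ 0.5157 -0.0426 -0.222 ]  w/45 [ 1.700e-03 -5.245e-01 -3.000e-04]  steps: 11.3 trans 2.7 rot
```

arm_command(deltas=[{"dx":0,"dy":-0.045,"dz":0,"wx":0,"wy":0,"wz":0},{"dx":0.046,"dy":-0.045,"dz":-0.02,"wx":0,"wy":-0.1,"wz":0},{"dx":0.092,"dy":-0.045,"dz":-0.04,"wx":0,"wy":-0.2,"wz":0},{"dx":0.138,"dy":-0.045,"dz":-0.06,"wx":0,"wy":-0.3,"wz":0},{"dx":0.184,"dy":-0.045,"dz":-0.08,"wx":0,"wy":-0.4,"wz":0}], claw=-0.1)

```text
clock: 0.65
tool_pos: [0.4104, 0.4023, 0.4496]
eef_rot: [0.705, -0.053, 0.053, -0.705]
contact_force: [1.5, 0.1, 0.7]
opening: 0.568
```

Run:
```python
from h import *
go([.642,.127,.30],86.8)
```

```text
t 0.65 gp [0.4105 0.4023 0.3026] jaw 81.4 F [1.5 0.1 0.7] op 0.568 q [-0.67  0.58 -0.31  1.66  0.21  0.94  0.36]
  d [ 0.2701  0.0027 -0.2377]  w/45 [ 4.000e-04 -1.197e-01  1.000e-04]  steps: 7.2 trans 0.6 rot
```

arm_command(deltas=[{"dx":0.034,"dy":0,"dz":-0.03,"wx":0,"wy":-0.03,"wz":0},{"dx":0.068,"dy":0,"dz":-0.06,"wx":0,"wy":-0.06,"wz":0},{"dx":0.102,"dy":0,"dz":-0.09,"wx":0,"wy":-0.09,"wz":0},{"dx":0.136,"dy":0,"dz":-0.12,"wx":0,"wy":-0.12,"wz":0},{"dx":0.17,"dy":0,"dz":-0.15,"wx":0,"wy":-0.12,"wz":0}])

```text
clock: 1.15
tool_pos: [0.5555, 0.228, 0.4495]
eef_rot: [0.707, -0.021, 0.021, -0.707]
contact_force: [0.5, 0.3, -0.9]
opening: 0.452
```

arm_command(deltas=[{"dx":0.03,"dy":0,"dz":-0.03,"wx":0,"wy":0,"wz":0},{"dx":0.06,"dy":0,"dz":-0.06,"wx":0,"wy":0,"wz":0},{"dx":0.084,"dy":0,"dz":-0.08,"wx":0,"wy":0,"wz":0},{"dx":0.09,"dy":0,"dz":-0.0865,"wx":0,"wy":0,"wz":0},{"dx":0.09,"dy":0,"dz":-0.0865,"wx":0,"wy":0,"wz":0}])

```text
clock: 1.65
tool_pos: [0.6396, 0.1369, 0.449]
eef_rot: [0.707, -0.022, 0.022, -0.707]
contact_force: [0.3, 0.7, -1.2]
opening: 0.449
```

Run:
```python
from h import *
go([.642,.127,.198],86.8)
w=r.snapshot("wrist")[:,:,::-1];cv2.imwrite("pics/w1.png",w);cv2.imwrite("pics/t1.png",r.snapshot("top")[:,:,::-1])
c=r.get_calibration("wrist"); print(proj(c,[.642,.127,.214]), proj(c,[.642,.127,.195]), -c["R"].T@c["t"])
s=r.get_state();gp=s["tool_pos"]-[0,0,.147]
for h in (0,-.019,-.085): print(proj(c,gp+[0,0,h]))
```

```text
t 1.65 gp [0.6395 0.1369 0.302 ] jaw 86.5 F [ 0.3  0.7 -1.2] op 0.449 q [-0.11  0.7  -0.34  1.41  0.24  1.08  1.02]
  d [ 0.0031  0.104  -0.0097]  w/45 [ 0.0005 -0.0077 -0.0012]  steps: 2.1 trans 0.0 rot
[297.68531078 259.26196761] [299.23263694 249.06645475] [0.56831745 0.14307517 0.42973184]
[321.10407971 329.70009983]
[320.80552502 305.90871516]
[320.14877145 253.57298824]
```

View pics/w1.png

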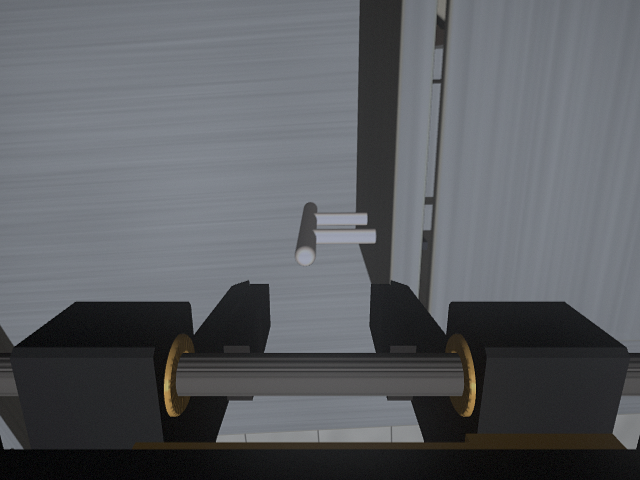

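View pics/t1.png

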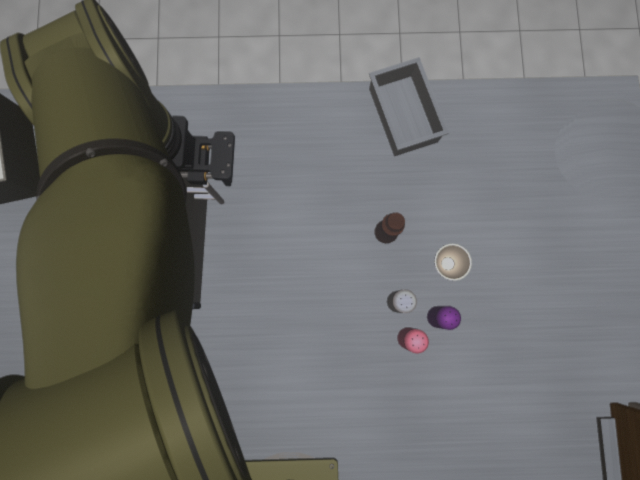

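Run:
```python
from h import *
c=r.get_calibration("wrist")
T=r.get_calibration("top");S=r.get_calibration("scene")
t=lambda u,v:((u+.5)/3.6-.5+30,(v+.5)/3.6-.5+145)
s=lambda u,v:((u+.5)/4-.5+415,(v+.5)/4-.5+165)
print(atz(c,(305.5,257),.213))
q=tri([(c,(305.5,257)),(T,t(633,142)),(S,s(79,324))]);print(q.x,q.fun)
for uv in ((402,100),(397,250),(386,0),(363,219)): print(uv,atz(c,uv,.232))
s=r.get_state();M=Rn.from_quat(s["eef_rot"]).as_matrix();print(M.round(4))
# finger tips check: projected positions at tip z, along jaw
gp=s["tool_pos"]+.166*M[:,1]
for a in (-.0198,.0198): print(proj(c,gp+a*M[:,2]+.009*-M[:,0]),proj(c,gp+a*M[:,2]+.009*M[:,0]))
```

```text
[0.64125246 0.13143664 0.213     ]
[0.64199448 0.13047996 0.21075587] [-1.4610814   0.05946032 -1.43464845  0.69806104  2.75291541  0.94094126]
(402, 100) [0.56067587 0.18241995 0.232     ]
(397, 250) [0.63382881 0.17965287 0.232     ]
(386, 0) [0.51869665 0.17554622 0.232     ]
(363, 219) [0.61644726 0.16267484 0.232     ]
[[ 0.9984 -0.0015  0.057 ]
 [-0.057   0.0015  0.9984]
 [-0.0016 -1.      0.0015]]
[270.52630837 284.17063801] [272.04014595 325.88951949]
[372.31767024 284.05685948] [370.76225296 325.77338304]
```

Run:
```python
from h import *
go([.6415,.132,.200],86.8)
```

```text
t 1.75 gp [0.638  0.1401 0.3026] jaw 86.7 F [-0.5  0.9 -0.4] op 0.451 q [-0.11  0.7  -0.34  1.41  0.24  1.08  1.02]
  d [ 0.0039  0.1025 -0.0078]  w/45 [-0.0018 -0.0015 -0.002 ]  steps: 2.1 trans 0.0 rot
```

Run:
```python
from h import *
go([.642,.128,.200],86.8)
c=r.get_calibration("wrist");w=r.snapshot("wrist")[:,:,::-1]
crop(w,240,180,200,150,4,"pics/w2.png")
go([.642,.128,.200],86.8)
import pickle;pickle.dump(c,open("c2.pkl","wb"))
```

```text
t 1.75 gp [0.638  0.1401 0.3026] jaw 86.7 F [-0.5  0.9 -0.4] op 0.451 q [-0.11  0.7  -0.34  1.41  0.24  1.08  1.02]
  d [ 0.0046  0.1025 -0.0118]  w/45 [-0.0018 -0.0015 -0.002 ]  steps: 2.1 trans 0.0 rot
t 1.80 gp [0.6379 0.1406 0.3028] jaw 86.8 F [ 0.4 -0.2 -0.2] op 0.449 q [-0.11  0.7  -0.34  1.41  0.24  1.08  1.02]
  d [ 0.0048  0.1027 -0.0123]  w/45 [-0.0019 -0.0001 -0.0016]  steps: 2.1 trans 0.0 rot
```

View pics/w2.png

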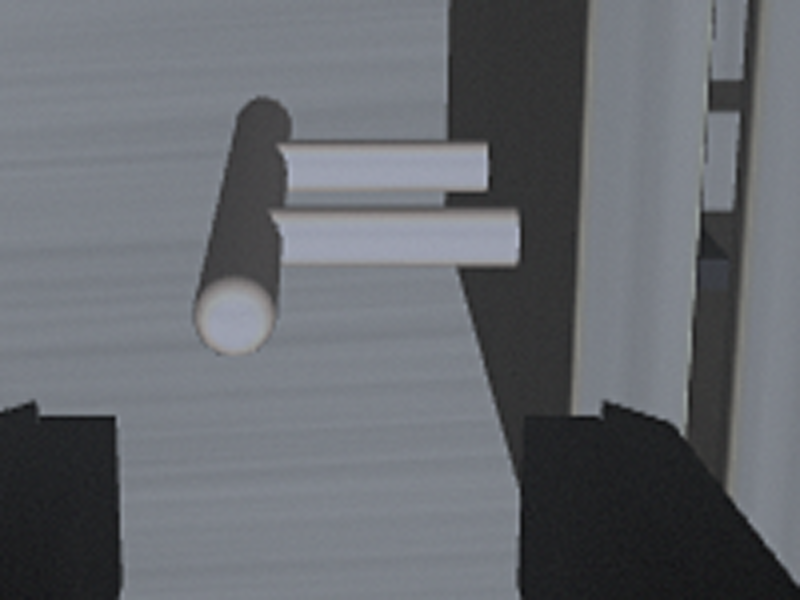

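arm_command(deltas=[{"dx":0.002,"dy":0.015,"dz":-0.006,"wx":0,"wy":0,"wz":0},{"dx":0.0045,"dy":0.03,"dz":-0.012,"wx":0,"wy":0,"wz":0},{"dx":0.0045,"dy":0.05,"dz":-0.0125,"wx":0,"wy":0,"wz":0},{"dx":0.0045,"dy":0.06,"dz":-0.0125,"wx":0,"wy":0,"wz":0},{"dx":0.0045,"dy":0.065,"dz":-0.0125,"wx":0,"wy":0,"wz":0}], claw=-0.24)

```text
clock: 2.3
tool_pos: [0.6421, 0.1268, 0.384]
eef_rot: [-0.707, 0.021, -0.019, 0.707]
contact_force: [0.5, -0.2, 0.6]
opening: 0.377
```

arm_command(deltas=[{"dx":0,"dy":0.01,"dz":0,"wx":0,"wy":0,"wz":0},{"dx":0,"dy":0.02,"dz":0,"wx":0,"wy":0,"wz":0},{"dx":0,"dy":0.03,"dz":0,"wx":0,"wy":0,"wz":0},{"dx":0,"dy":0.038,"dz":0,"wx":0,"wy":0,"wz":0},{"dx":0,"dy":0.038,"dz":0,"wx":0,"wy":0,"wz":0}])

```text
clock: 2.8
tool_pos: [0.6427, 0.1251, 0.3452]
eef_rot: [0.707, -0.022, 0.02, -0.707]
contact_force: [0.3, 0.2, 1.0]
opening: 0.375
```

Run:
```python
from h import *
go([.642,.128,.200],86.8)
c=r.get_calibration("wrist");w=r.snapshot("wrist")[:,:,::-1]
crop(w,220,200,200,150,4,"pics/w3.png")
go([.642,.128,.200],86.8)
```

```text
t 2.80 gp [0.6423 0.125  0.1982] jaw 86.6 F [0.3 0.2 1. ] op 0.375 q [-0.1   0.81 -0.31  1.52  0.29  0.86  1.  ]
  d [-0.0009 -0.0018  0.0028]  w/45 [ 0.001  -0.0044 -0.003 ]  steps: 0.1 trans 0.0 rot
t 2.85 gp [0.6427 0.1252 0.199 ] jaw 86.6 F [-0.   0.   0.6] op 0.379 q [-0.1   0.81 -0.31  1.52  0.29  0.86  1.  ]
  d [-0.0011 -0.001   0.0027]  w/45 [ 0.0004 -0.0044 -0.0016]  steps: 0.1 trans 0.0 rot
```

View pics/w3.png

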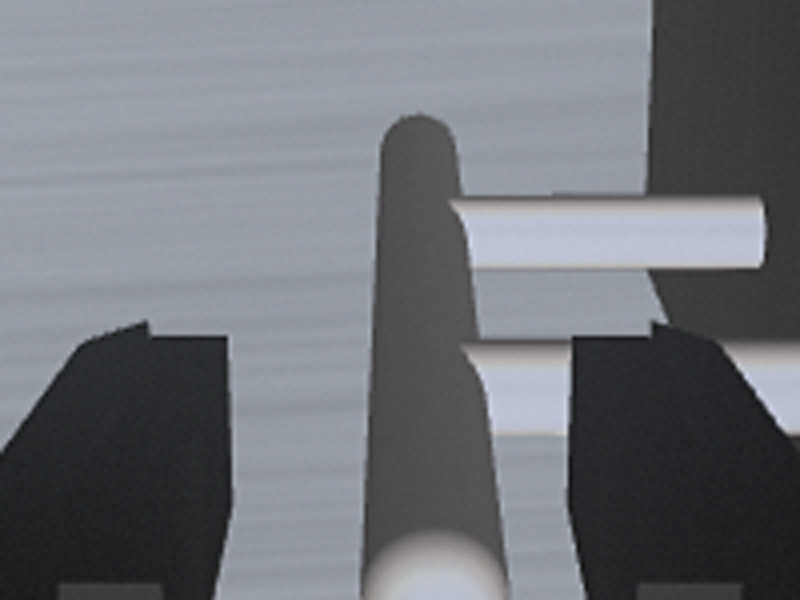

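arm_command(deltas=[{"dx":0,"dy":-0.001,"dz":0.0025,"wx":0,"wy":0,"wz":0},{"dx":0,"dy":-0.001,"dz":0.0025,"wx":0,"wy":0,"wz":0},{"dx":0,"dy":-0.001,"dz":0.0025,"wx":0,"wy":0,"wz":0},{"dx":0,"dy":-0.001,"dz":0.0025,"wx":0,"wy":0,"wz":0},{"dx":0,"dy":-0.001,"dz":0.0025,"wx":0,"wy":0,"wz":0}], claw=-1, grip_force=8)

```text
clock: 3.35
tool_pos: [0.6434, 0.1278, 0.3482]
eef_rot: [-0.707, 0.021, -0.021, 0.707]
contact_force: [-0.2, -0.8, 1.6]
opening: 0.13
```

Run:
```python
from h import *
go([.642,.128,.200],86.8)
r.snapshot("top");r.snapshot("top")
go([.642,.128,.200],86.8)
```

```text
t 3.35 gp [0.6435 0.1279 0.2012] jaw 86.6 F [-0.2 -0.8  1.6] op 0.130 q [-0.1   0.81 -0.31  1.52  0.29  0.87  1.  ]
  d [-0.0014  0.0012  0.0001]  w/45 [-0.0004 -0.0046  0.0011]  steps: 0.0 trans 0.0 rot
t 3.45 gp [0.6435 0.1279 0.2012] jaw 86.6 F [-1.8  0.3  4.8] op 0.133 q [-0.1   0.81 -0.31  1.52  0.29  0.87  1.  ]
  d [-0.0014  0.0012  0.0001]  w/45 [-0.0004 -0.0046  0.0011]  steps: 0.0 trans 0.0 rot
```

Run:
```python
import numpy as np
for d in (.7,1.5,2.5,3.5,4.5,0,3,6,9,12,14):
    a=np.radians(d);print(d,"dx %.4f dz %.4f wy %.4f"%(.215*np.cos(a)-.045*np.sin(a)-.215,-.045*np.cos(a)-.215*np.sin(a)+.045,d/45))
```

```text
0.7 dx -0.0006 dz -0.0026 wy 0.0156
1.5 dx -0.0013 dz -0.0056 wy 0.0333
2.5 dx -0.0022 dz -0.0093 wy 0.0556
3.5 dx -0.0031 dz -0.0130 wy 0.0778
4.5 dx -0.0042 dz -0.0167 wy 0.1000
0 dx 0.0000 dz 0.0000 wy 0.0000
3 dx -0.0026 dz -0.0112 wy 0.0667
6 dx -0.0059 dz -0.0222 wy 0.1333
9 dx -0.0097 dz -0.0331 wy 0.2000
12 dx -0.0141 dz -0.0437 wy 0.2667
14 dx -0.0173 dz -0.0507 wy 0.3111
```

arm_command(deltas=[{"dx":-0.0006,"dy":0,"dz":-0.0026,"wx":0,"wy":0.0156,"wz":0},{"dx":-0.0013,"dy":0,"dz":-0.0056,"wx":0,"wy":0.0333,"wz":0},{"dx":-0.0022,"dy":0,"dz":-0.0093,"wx":0,"wy":0.0556,"wz":0},{"dx":-0.0031,"dy":0,"dz":-0.013,"wx":0,"wy":0.0778,"wz":0},{"dx":-0.0042,"dy":0,"dz":-0.0167,"wx":0,"wy":0.1,"wz":0}], grip_force=30)

```text
clock: 3.95
tool_pos: [0.6381, 0.1107, 0.3482]
eef_rot: [0.706, -0.049, 0.049, -0.705]
contact_force: [-0.4, 0.3, 4.3]
opening: 0.127
```

arm_command(deltas=[{"dx":-0.0026,"dy":0,"dz":-0.0112,"wx":0,"wy":0.0667,"wz":0},{"dx":-0.0059,"dy":0,"dz":-0.0222,"wx":0,"wy":0.1333,"wz":0},{"dx":-0.0097,"dy":0,"dz":-0.0331,"wx":0,"wy":0.2,"wz":0},{"dx":-0.0141,"dy":0,"dz":-0.0437,"wx":0,"wy":0.2667,"wz":0},{"dx":-0.0141,"dy":0,"dz":-0.0437,"wx":0,"wy":0.2667,"wz":0}])

```text
clock: 4.45
tool_pos: [0.6174, 0.0678, 0.3482]
eef_rot: [0.697, -0.124, 0.123, -0.695]
contact_force: [0.1, -0.7, 4.5]
opening: 0.127
```

Run:
```python
from h import *
go([.642,.128,.200],86.8)
cv2.imwrite("pics/s4.png",r.snapshot("scene")[:,:,::-1])
go([.642,.128,.200],86.8)
```

```text
t 4.45 gp [0.6172 0.0675 0.2012] jaw 69.9 F [ 0.1 -0.7  4.5] op 0.127 q [-0.05  0.76 -0.23  1.63  0.23  0.78  0.83]
  d [0.0024 0.001  0.065 ]  w/45 [ 0.0031 -0.3762 -0.0009]  steps: 1.3 trans 2.0 rot
t 4.50 gp [0.6176 0.0683 0.2012] jaw 70.0 F [-0.3 -0.9  4.8] op 0.122 q [-0.06  0.76 -0.23  1.63  0.23  0.78  0.83]
  d [0.0025 0.0011 0.0642]  w/45 [ 2.200e-03 -3.739e-01 -2.000e-04]  steps: 1.3 trans 2.0 rot
```

View pics/s4.png

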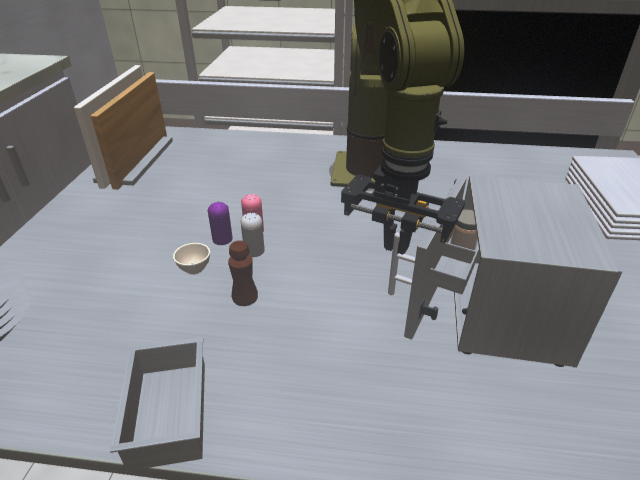

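arm_command(deltas=[{"dx":-0.0026,"dy":0,"dz":-0.0112,"wx":0,"wy":0.0667,"wz":0},{"dx":-0.0059,"dy":0,"dz":-0.0222,"wx":0,"wy":0.1333,"wz":0},{"dx":-0.0097,"dy":0,"dz":-0.0331,"wx":0,"wy":0.2,"wz":0},{"dx":-0.0141,"dy":0,"dz":-0.0437,"wx":0,"wy":0.2667,"wz":0},{"dx":-0.0173,"dy":0,"dz":-0.0507,"wx":0,"wy":0.3111,"wz":0}])

```text
clock: 5.0
tool_pos: [0.5845, 0.0274, 0.3482]
eef_rot: [0.676, -0.207, 0.208, -0.676]
contact_force: [1.2, -0.1, 3.1]
opening: 0.122
```

arm_command(deltas=[{"dx":-0.0026,"dy":0,"dz":-0.0112,"wx":0,"wy":0.0667,"wz":0},{"dx":-0.0059,"dy":0,"dz":-0.0222,"wx":0,"wy":0.1333,"wz":0},{"dx":-0.0097,"dy":0,"dz":-0.0331,"wx":0,"wy":0.2,"wz":0},{"dx":-0.0141,"dy":0,"dz":-0.0437,"wx":0,"wy":0.2667,"wz":0},{"dx":-0.0173,"dy":0,"dz":-0.0507,"wx":0,"wy":0.3111,"wz":0}])

```text
clock: 5.5
tool_pos: [0.5418, -0.0051, 0.3482]
eef_rot: [0.646, -0.287, 0.289, -0.646]
contact_force: [1.6, -0.7, 4.4]
opening: 0.125
```

Run:
```python
from h import *
go([.642,.128,.200],86.8)
r.snapshot("scene")
go([.642,.128,.200],86.8)
s=r.get_state();M=Rn.from_quat(s["eef_rot"]).as_matrix();gp=(s["tool_pos"]+.147*M[:,1])[:2]
print(np.linalg.norm(gp-[.4298,.1846]))
```

```text
t 5.50 gp [ 0.5421 -0.0052  0.2012] jaw 41.9 F [ 1.6 -0.7  4.4] op 0.125 q [-0.01  0.66 -0.1   1.88  0.11  0.61  0.55]
  d [-0.0321  0.0012  0.1635]  w/45 [ 1.00e-04 -9.97e-01  2.20e-03]  steps: 3.3 trans 5.2 rot
t 5.55 gp [ 0.5408 -0.006   0.2011] jaw 41.8 F [-0.7 -1.5  6.5] op 0.122 q [-0.01  0.66 -0.1   1.88  0.11  0.61  0.54]
  d [-0.0322  0.0009  0.1646]  w/45 [ 2.100e-03 -9.992e-01  3.000e-04]  steps: 3.4 trans 5.2 rot
0.22053421704364667
```

arm_command(deltas=[{"dx":-0.0026,"dy":0,"dz":-0.0112,"wx":0,"wy":0.0667,"wz":0},{"dx":-0.0059,"dy":0,"dz":-0.0222,"wx":0,"wy":0.1333,"wz":0},{"dx":-0.0097,"dy":0,"dz":-0.0331,"wx":0,"wy":0.2,"wz":0},{"dx":-0.0141,"dy":0,"dz":-0.0437,"wx":0,"wy":0.2667,"wz":0},{"dx":-0.0173,"dy":0,"dz":-0.0507,"wx":0,"wy":0.3111,"wz":0}])

```text
clock: 6.05
tool_pos: [0.4925, -0.0264, 0.3481]
eef_rot: [0.606, -0.364, 0.365, -0.606]
contact_force: [1.7, -2.0, 5.1]
opening: 0.127
```

arm_command(deltas=[{"dx":-0.0026,"dy":0,"dz":-0.0112,"wx":0,"wy":0.0667,"wz":0},{"dx":-0.0059,"dy":0,"dz":-0.0222,"wx":0,"wy":0.1333,"wz":0},{"dx":-0.0059,"dy":0,"dz":-0.0222,"wx":0,"wy":0.1333,"wz":0},{"dx":-0.0059,"dy":0,"dz":-0.0222,"wx":0,"wy":0.1333,"wz":0},{"dx":-0.0059,"dy":0,"dz":-0.0222,"wx":0,"wy":0.1333,"wz":0}])

```text
clock: 6.55
tool_pos: [0.4703, -0.0316, 0.3481]
eef_rot: [0.587, -0.395, 0.396, -0.586]
contact_force: [-0.0, -2.8, 8.2]
opening: 0.124
```

arm_command(deltas=[{"dx":0,"dy":0,"dz":0,"wx":0,"wy":0,"wz":0},{"dx":0,"dy":0,"dz":0,"wx":0,"wy":0,"wz":0},{"dx":0,"dy":0,"dz":0,"wx":0,"wy":0,"wz":0},{"dx":0,"dy":0,"dz":0,"wx":0,"wy":0,"wz":0},{"dx":0,"dy":0,"dz":0,"wx":0,"wy":0,"wz":0}], claw=-0.3)

```text
clock: 7.05
tool_pos: [0.4702, -0.0305, 0.3475]
eef_rot: [0.587, -0.395, 0.395, -0.587]
contact_force: [-0.2, 0.3, 0.6]
opening: 0.349
```

Run:
```python
from h import *
go([.427,-.2455,.3])
cv2.imwrite("pics/s5.png",r.snapshot("scene")[:,:,::-1])
cv2.imwrite("pics/t5.png",r.snapshot("top")[:,:,::-1])
```

```text
t 7.05 gp [ 0.4701 -0.0304  0.2005] jaw 22.1 F [-0.2  0.3  0.6] op 0.349 q [-0.03  0.59 -0.01  2.08  0.01  0.47  0.34]
  d [ 0.1829 -0.0995 -0.121 ]  w/45 [ 0.0007 -0.     -0.0005]  steps: 4.8 trans 0.0 rot
```

View pics/s5.png

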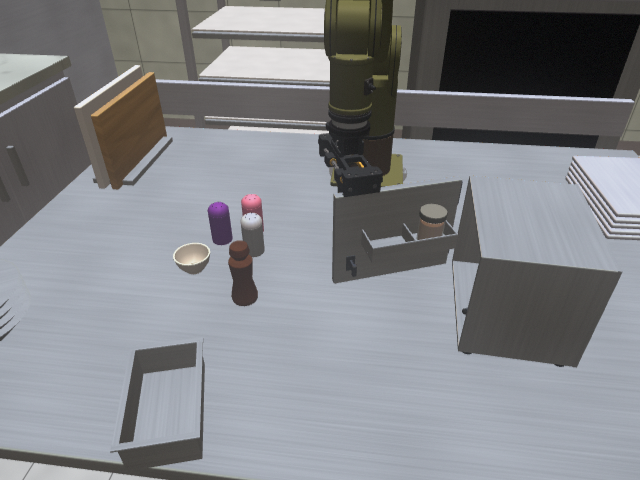

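View pics/t5.png

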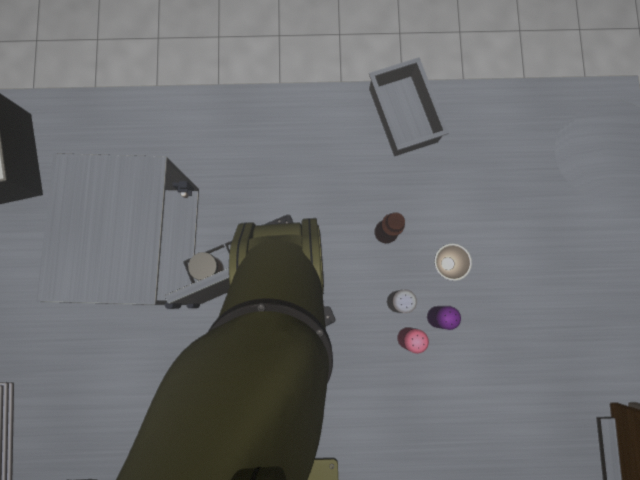

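arm_command(deltas=[{"dx":0,"dy":-0.03,"dz":0,"wx":0,"wy":0,"wz":0},{"dx":0,"dy":-0.07,"dz":0,"wx":0,"wy":0,"wz":0},{"dx":0.02,"dy":-0.1,"dz":-0.015,"wx":0,"wy":0.15,"wz":0},{"dx":0.055,"dy":-0.1,"dz":-0.035,"wx":0,"wy":0.32,"wz":0},{"dx":0.09,"dy":-0.1,"dz":-0.058,"wx":0,"wy":0.5,"wz":0}], claw=0.6)

```text
clock: 7.65
tool_pos: [0.4507, -0.1364, 0.449]
eef_rot: [0.497, -0.502, 0.503, -0.498]
contact_force: [0.7, -0.0, -0.2]
opening: 0.781
```

Run:
```python
from h import *
go([.427,-.2455,.25],-40)
```

```text
t 7.65 gp [ 0.4512 -0.1364  0.302 ] jaw -0.6 F [ 0.7 -0.  -0.2] op 0.781 q [ 0.12  0.43  0.11  1.97 -0.07  0.75  0.26]
  d [ 0.1093  0.0519 -0.0227]  w/45 [-0.0043  0.8762 -0.0015]  steps: 2.5 trans 4.6 rot
```

arm_command(deltas=[{"dx":0.025,"dy":0.01,"dz":-0.005,"wx":0,"wy":0.18,"wz":0},{"dx":0.055,"dy":0.02,"dz":-0.011,"wx":0,"wy":0.36,"wz":0},{"dx":0.085,"dy":0.035,"dz":-0.017,"wx":0,"wy":0.54,"wz":0},{"dx":0.104,"dy":0.045,"dz":-0.021,"wx":0,"wy":0.72,"wz":0},{"dx":0.109,"dy":0.05,"dz":-0.0225,"wx":-0.004,"wy":0.87,"wz":0}], claw=0.8)

```text
clock: 8.15
tool_pos: [0.426, -0.247, 0.3969]
eef_rot: [-0.3, 0.642, -0.64, 0.297]
contact_force: [-0.3, 0.4, 0.3]
opening: 0.9
```

Run:
```python
from h import *
r.snapshot("scene");r.snapshot("scene")
go([.427,-.2455,.074],-40)
c=r.get_calibration("wrist");w=r.snapshot("wrist")[:,:,::-1]; cv2.imwrite("pics/w6.png",w)
for z in (.1,.098): print(proj(c,[.427,-.2455,z]))
go([.427,-.2455,.074],-40)
import pickle;pickle.dump(c,open("c6.pkl","wb"))
```

```text
t 8.25 gp [ 0.4259 -0.2452  0.25  ] jaw -39.7 F [-0.7  0.5  0.2] op 0.899 q [ 0.25  0.55  0.28  1.98 -0.24  0.65 -0.01]
  d [-0.0006  0.176   0.0012]  w/45 [0.0056 0.0068 0.003 ]  steps: 3.5 trans 0.0 rot
[321.6306599  221.83588801]
[321.62997419 221.15771091]
t 8.30 gp [ 0.4265 -0.2444  0.2504] jaw -39.4 F [-0.   0.3  0.3] op 0.900 q [ 0.25  0.55  0.28  1.98 -0.24  0.65 -0.01]
  d [0.0005 0.1764 0.0012]  w/45 [0.005  0.0123 0.0018]  steps: 3.5 trans 0.1 rot
```

View pics/w6.png

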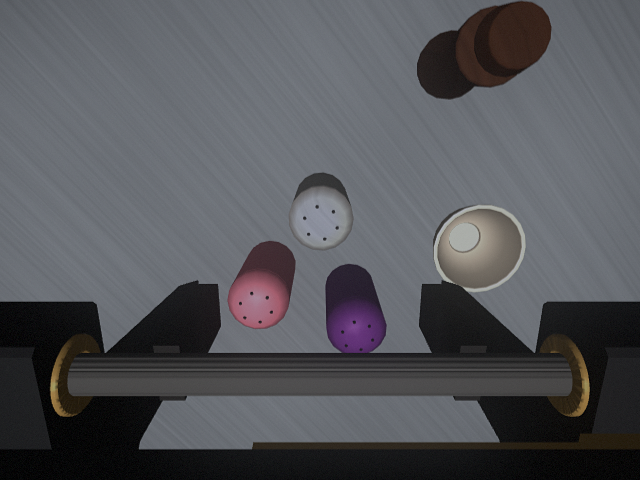

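arm_command(deltas=[{"dx":0,"dy":0.03,"dz":0.001,"wx":0.005,"wy":0.01,"wz":0},{"dx":0,"dy":0.06,"dz":0.001,"wx":0.005,"wy":0.01,"wz":0},{"dx":0,"dy":0.09,"dz":0.001,"wx":0.005,"wy":0.01,"wz":0},{"dx":0,"dy":0.12,"dz":0.001,"wx":0.005,"wy":0.01,"wz":0},{"dx":0,"dy":0.14,"dz":0.001,"wx":0.005,"wy":0.01,"wz":0}])

```text
clock: 8.8
tool_pos: [0.428, -0.2439, 0.2564]
eef_rot: [-0.3, 0.64, -0.64, 0.3]
contact_force: [-0.1, -0.1, 0.2]
opening: 0.902
```

Run:
```python
from h import *
r.snapshot("scene")
go([.427,-.2455,.075],-40)
c=r.get_calibration("wrist");w=r.snapshot("wrist")[:,:,::-1]; cv2.imwrite("pics/w7.png",w)
go([.427,-.2455,.075],-40)
import pickle;pickle.dump(c,open("c7.pkl","wb"))
s=r.get_state();M=Rn.from_quat(s["eef_rot"]).as_matrix()
for z in (.1,.088): print(proj(c,[.427,-.2455,z]))
```

```text
t 8.85 gp [ 0.427  -0.2434  0.1075] jaw -39.7 F [-0.4  0.3 -2.5] op 0.896 q [ 0.35  0.79  0.13  2.09 -0.34  0.28  0.07]
  d [0.0017 0.0325 0.001 ]  w/45 [0.0045 0.0059 0.0006]  steps: 0.7 trans 0.0 rot
t 8.90 gp [ 0.4271 -0.2436  0.109 ] jaw -39.8 F [-0.2 -0.4  0.2] op 0.903 q [ 0.34  0.79  0.13  2.09 -0.34  0.29  0.07]
  d [0.0015 0.034  0.0008]  w/45 [0.0041 0.005  0.0004]  steps: 0.7 trans 0.0 rot
[322.67333256 320.93381308]
[322.56625093 306.54850807]
```

View pics/w7.png

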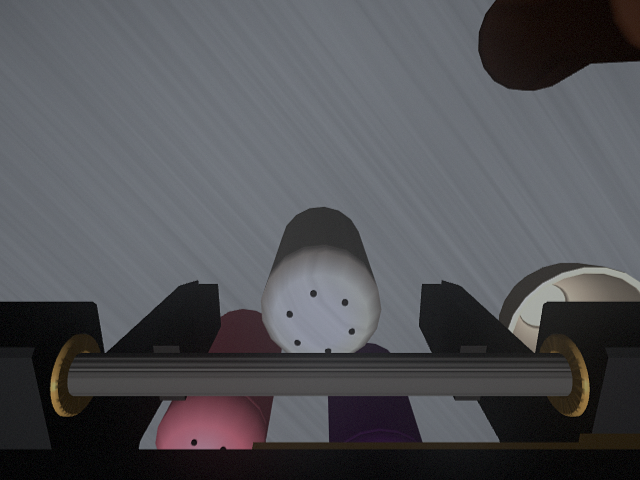

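arm_command(deltas=[{"dx":0.0015,"dy":0.012,"dz":0.0008,"wx":0.004,"wy":0,"wz":0},{"dx":0.0015,"dy":0.024,"dz":0.0008,"wx":0.004,"wy":0,"wz":0},{"dx":0.0015,"dy":0.033,"dz":0.0008,"wx":0.004,"wy":0,"wz":0},{"dx":0.0015,"dy":0.033,"dz":0.0008,"wx":0.004,"wy":0,"wz":0},{"dx":0.0015,"dy":0.033,"dz":0.0008,"wx":0.004,"wy":0,"wz":0}])

```text
clock: 9.4
tool_pos: [0.4273, -0.2467, 0.2249]
eef_rot: [0.299, -0.639, 0.642, -0.299]
contact_force: [1.0, -1.0, -0.2]
opening: 0.903
```

arm_command(deltas=[{"dx":0,"dy":0,"dz":0,"wx":0,"wy":0,"wz":0},{"dx":0,"dy":0,"dz":0,"wx":0,"wy":0,"wz":0},{"dx":0,"dy":0,"dz":0,"wx":0,"wy":0,"wz":0},{"dx":0,"dy":0,"dz":0,"wx":0,"wy":0,"wz":0},{"dx":0,"dy":0,"dz":0,"wx":0,"wy":0,"wz":0}], claw=-1, grip_force=20)

```text
clock: 9.9
tool_pos: [0.427, -0.2466, 0.2248]
eef_rot: [0.299, -0.64, 0.642, -0.299]
contact_force: [-1.9, 1.8, 2.3]
opening: 0.54
```

Run:
```python
from h import *
go([.427,-.2455,.075],-40)
```

```text
t 9.90 gp [ 0.4273 -0.247   0.0778] jaw -40.0 F [-1.9  1.8  2.3] op 0.540 q [ 0.37  0.85  0.1   2.1  -0.35  0.21  0.08]
  d [-0.0009  0.0028 -0.0007]  w/45 [-0.0043  0.0002  0.0012]  steps: 0.1 trans 0.0 rot
```

arm_command(deltas=[{"dx":0,"dy":-0.02,"dz":0,"wx":0,"wy":0,"wz":0},{"dx":0,"dy":-0.06,"dz":0,"wx":0,"wy":0,"wz":0},{"dx":0,"dy":-0.11,"dz":0,"wx":0,"wy":0,"wz":0},{"dx":0,"dy":-0.16,"dz":0,"wx":0,"wy":0,"wz":0},{"dx":0,"dy":-0.2,"dz":0,"wx":0,"wy":0,"wz":0}])

```text
clock: 10.4
tool_pos: [0.4264, -0.2461, 0.4272]
eef_rot: [0.298, -0.639, 0.643, -0.299]
contact_force: [2.0, -1.3, -2.6]
opening: 0.54
```

Run:
```python
from h import *
go([.427,-.2455,.35],-40)
a=r.snapshot("top")[:,:,::-1]; b=r.snapshot("scene")[:,:,::-1]
cv2.imwrite("pics/t8.png",a);cv2.imwrite("pics/s8.png",b)
crop(a,150,200,160,120,5,"pics/tc8.png");crop(b,320,165,160,120,5,"pics/sc8.png")
```

```text
t 10.40 gp [ 0.427  -0.2467  0.2802] jaw -40.0 F [ 2.  -1.3 -2.6] op 0.540 q [ 0.22  0.5   0.32  1.95 -0.23  0.72 -0.02]
  d [-0.0008 -0.0698  0.0004]  w/45 [-0.0072 -0.0004  0.0009]  steps: 1.4 trans 0.0 rot
```

View pics/tc8.png

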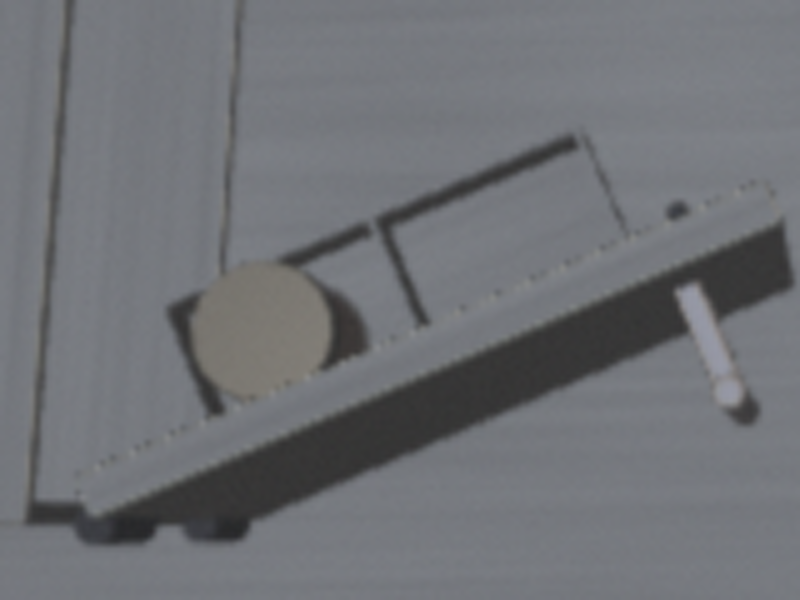

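View pics/sc8.png

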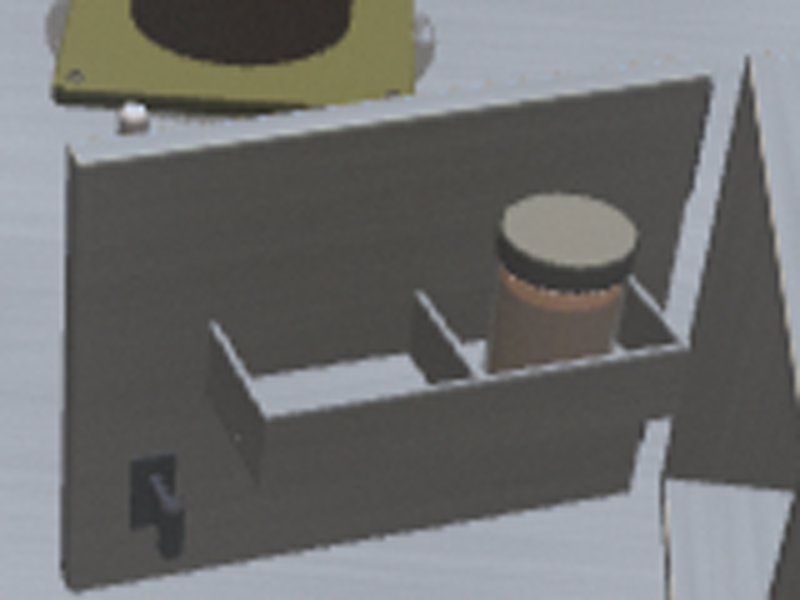

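View pics/s8.png

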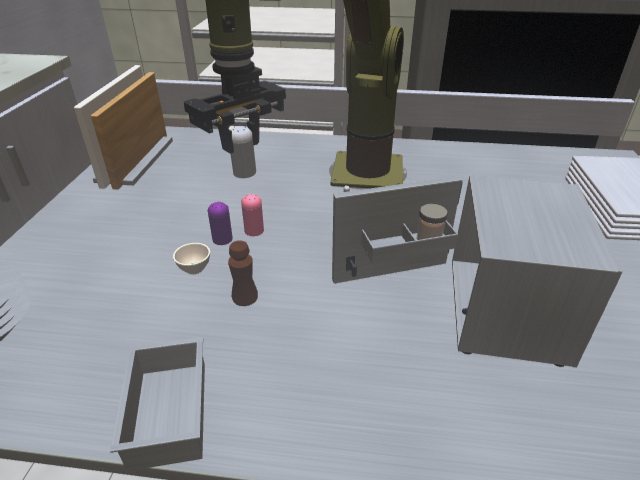

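```bash
cat > fit.py <<'E'
from h import *
T=r.get_calibration("top");S=r.get_calibration("scene")
t=lambda u,v:((u+.5)/5-.5+150,(v+.5)/5-.5+200)
s=lambda u,v:((u+.5)/5-.5+320,(v+.5)/5-.5+165)
O=[(T,t(783,219),(.256,0,.232)),(T,t(768,184),(.256,.016,.232)),(S,s(79,163),(.256,.016,.232)),(S,s(712,78),(0.002,.016,.232)),
(T,t(729,392),(.215,-.045,.212)),(S,s(133,113),(.215,-.045,.212)),(S,s(263,418),(.1995,.0765,.15)),(T,t(579,132),(.1995,.0765,.15)),
(T,t(627,234),(.199,.016,.15)),(S,s(212,324),(.199,.016,.15)),(S,s(474,378),(.115,.076,.15)),(S,s(418,292),(.115,.016,.15)),(T,t(380,222),(.1145,.0765,.15))]
def W(p,X):
    a=p[2]; f=np.array([np.cos(a),np.sin(a)]); n=np.array([-f[1],f[0]])  # n: into-cupboard dir x_door
    return np.array([*(p[:2]+X[0]*f+X[1]*n),X[2]])
F=lambda p:np.concatenate([proj(c,W(p,X))-np.array(uv) for c,uv,X in O])
q=least_squares(F,[.43,.184,-1.18],loss="soft_l1")
if __name__=="__main__":
    print(q.x,np.degrees(q.x[2]));print(F(q.x).reshape(-1,2).round(1).tolist())
    print("place",W(q.x,(.157,.0455,.12)),"jaw deg",np.degrees(q.x[2]))
    for nm,cc in (("T",T),("S",S)):
        G=lambda p:np.concatenate([proj(c,W(p,X))-np.array(uv) for c,uv,X in O if c is cc])
        g=least_squares(G,q.x,loss="soft_l1");print(nm,g.x,W(g.x,(.157,.0455,.12)))
E
python3 fit.py
```

```text
[ 0.43226464  0.1839407  -1.19043315] -68.20679522050254
[[1.1, 0.4], [0.5, -1.0], [-0.1, -0.3], [0.0, -0.8], [0.6, -0.0], [0.5, -0.0], [0.9, -0.7], [0.3, -1.1], [2.5, 7.4], [0.9, -0.2], [1.1, 0.2], [-0.0, -0.1], [-1.2, -1.9]]
place [0.53280021 0.05505374 0.12      ] jaw deg -68.20679522050254
T [ 0.4291354   0.18386912 -1.17782504] [0.53128796 0.05625994 0.12      ]
S [ 0.43429965  0.18359322 -1.19751933] [0.53391939 0.05399709 0.12      ]
```

Run:
```python
from h import *
go([.5312,.056,.35],-68)
```

```text
t 10.50 gp [ 0.4294 -0.2484  0.2824] jaw -40.0 F [-0.2 -0.2 -2.3] op 0.535 q [ 0.22  0.5   0.32  1.94 -0.23  0.72 -0.02]
  d [-0.2989 -0.0689 -0.1146]  w/45 [-0.0176  0.6218 -0.0063]  steps: 6.5 trans 3.3 rot
```

arm_command(deltas=[{"dx":0,"dy":-0.035,"dz":0,"wx":-0.017,"wy":0,"wz":-0.006},{"dx":-0.02,"dy":-0.068,"dz":-0.008,"wx":-0.017,"wy":0.05,"wz":-0.006},{"dx":-0.055,"dy":-0.068,"dz":-0.021,"wx":-0.017,"wy":0.15,"wz":-0.006},{"dx":-0.095,"dy":-0.068,"dz":-0.036,"wx":-0.017,"wy":0.25,"wz":-0.006},{"dx":-0.135,"dy":-0.068,"dz":-0.052,"wx":-0.017,"wy":0.35,"wz":-0.006}])

```text
clock: 11.0
tool_pos: [0.4734, -0.1077, 0.4913]
eef_rot: [-0.21, 0.679, -0.674, 0.203]
contact_force: [0.1, -0.1, -1.9]
opening: 0.54
```

Run:
```python
from h import *
go([.5312,.056,.35],-68)
```

```text
t 11.00 gp [ 0.4718 -0.1071  0.3443] jaw -56.0 F [ 0.1 -0.1 -1.9] op 0.540 q [-0.16  0.42  0.44  1.87 -0.23  0.91 -0.59]
  d [-0.1394 -0.0057 -0.1034]  w/45 [0.0109 0.2668 0.0105]  steps: 3.5 trans 1.4 rot
```

arm_command(deltas=[{"dx":-0.035,"dy":-0.003,"dz":-0.026,"wx":0.004,"wy":0.07,"wz":0.003},{"dx":-0.07,"dy":-0.005,"dz":-0.052,"wx":0.008,"wy":0.14,"wz":0.006},{"dx":-0.1,"dy":-0.005,"dz":-0.075,"wx":0.01,"wy":0.22,"wz":0.01},{"dx":-0.12,"dy":-0.005,"dz":-0.09,"wx":0.01,"wy":0.265,"wz":0.01},{"dx":-0.13,"dy":-0.005,"dz":-0.098,"wx":0.01,"wy":0.265,"wz":0.01}])

```text
clock: 11.5
tool_pos: [0.526, 0.0483, 0.4956]
eef_rot: [-0.139, 0.694, -0.693, 0.138]
contact_force: [0.3, 0.1, -1.3]
opening: 0.538
```

Run:
```python
from h import *
r.snapshot("scene");r.snapshot("scene");r.snapshot("scene")
go([.5312,.056,.35],-68)
go([.5312,.056,.3],-68)
```

```text
t 11.65 gp [0.5253 0.0446 0.3494] jaw -67.6 F [-0.6 -0.8 -2.2] op 0.539 q [-0.48  0.49  0.5   1.75 -0.27  0.97 -1.06]
  d [-0.0096 -0.0006 -0.0082]  w/45 [-0.0006  0.0085  0.0019]  steps: 0.3 trans 0.0 rot
t 11.65 gp [0.5253 0.0446 0.3494] jaw -67.6 F [-0.6 -0.8 -2.2] op 0.539 q [-0.48  0.49  0.5   1.75 -0.27  0.97 -1.06]
  d [-0.0096  0.0494 -0.0083]  w/45 [-0.0006  0.0085  0.0019]  steps: 1.0 trans 0.0 rot
```

arm_command(deltas=[{"dx":-0.005,"dy":0.01,"dz":-0.004,"wx":0,"wy":0.008,"wz":0},{"dx":-0.0095,"dy":0.025,"dz":-0.008,"wx":0,"wy":0.008,"wz":0},{"dx":-0.0095,"dy":0.035,"dz":-0.008,"wx":0,"wy":0.008,"wz":0},{"dx":-0.0095,"dy":0.035,"dz":-0.008,"wx":0,"wy":0.008,"wz":0},{"dx":-0.0095,"dy":0.035,"dz":-0.008,"wx":0,"wy":0.008,"wz":0}])

```text
clock: 12.15
tool_pos: [0.5315, 0.0551, 0.4623]
eef_rot: [0.134, -0.694, 0.694, -0.134]
contact_force: [-0.4, 0.1, -1.7]
opening: 0.54
```

Run:
```python
from h import *
go([.5312,.056,.25],-68)
c=r.get_calibration("wrist");w=r.snapshot("wrist")[:,:,::-1];cv2.imwrite("pics/w9.png",w)
b=r.snapshot("scene")[:,:,::-1];crop(b,320,110,200,150,4,"pics/s9.png")
a=r.snapshot("top")[:,:,::-1];crop(a,150,170,200,150,4,"pics/t9.png")
import pickle;pickle.dump(c,open("c9.pkl","wb"))
go([.5312,.056,.25],-68)
```

```text
t 12.15 gp [0.5315 0.055  0.3153] jaw -68.1 F [-0.4  0.1 -1.7] op 0.540 q [-0.48  0.53  0.48  1.79 -0.3   0.89 -1.06]
  d [-0.0001  0.0653 -0.001 ]  w/45 [-0.0007 -0.003  -0.0002]  steps: 1.3 trans 0.0 rot
t 12.30 gp [0.532  0.0556 0.316 ] jaw -68.1 F [ 0.2  0.6 -2.4] op 0.537 q [-0.48  0.53  0.48  1.78 -0.3   0.89 -1.06]
  d [ 0.0004  0.066  -0.0006]  w/45 [-0.0007 -0.0019 -0.0025]  steps: 1.3 trans 0.0 rot
```

View pics/w9.png

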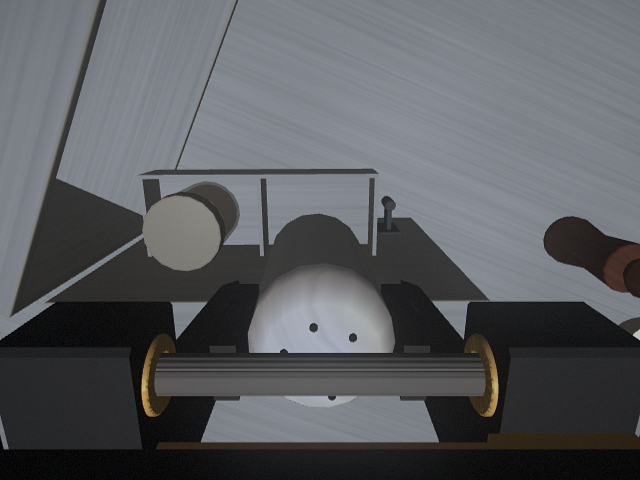

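View pics/s9.png

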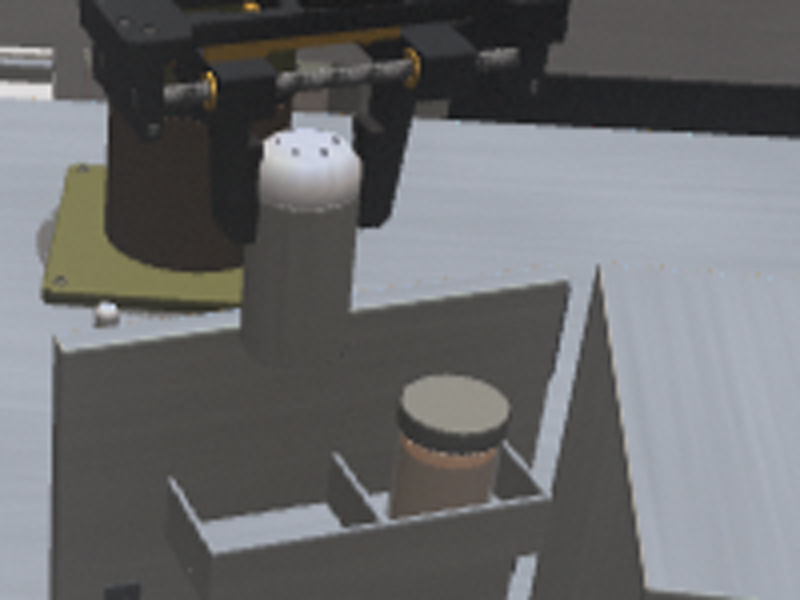

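View pics/t9.png

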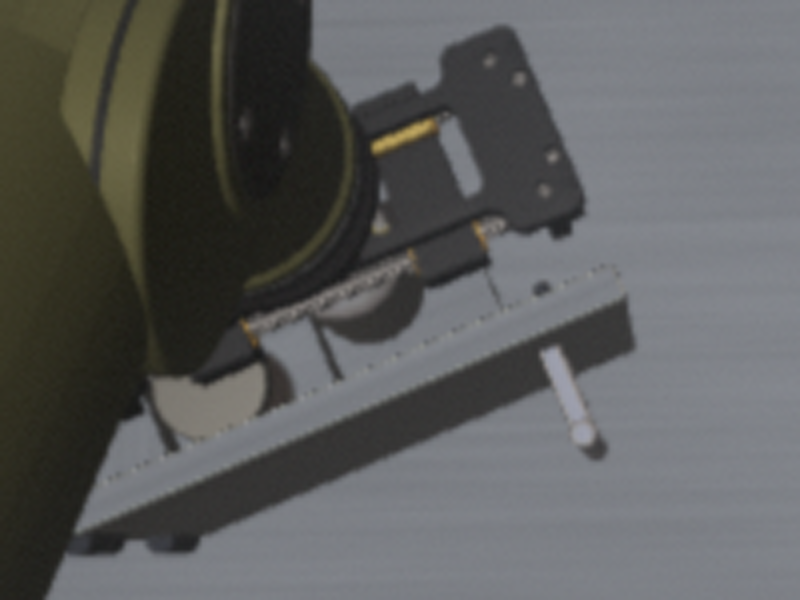

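Run:
```python
from h import *
import pickle
c=pickle.load(open("c9.pkl","rb"))
a=np.radians(-68); f=np.array([np.cos(a),np.sin(a)]);n=np.array([-f[1],f[0]])
gp=np.array([.5315,.055])
for nm,uv,z in (("rail-div",(264,175),.15),("rail-end",(374,174),.15),("div-door",(264,243),.15),("end-door",(373,252),.15),("railL",(150,175),.15),("doortopinnerR",(404,218),.232),("doortopinR2",(489,300),.232),("doortopinL",(47,300),.232)):
    p=atz(c,uv,z)[:2]; print(nm,p.round(4),"rel gp: s %.4f n %.4f"%((p-gp)@f,(p-gp)@n), "n abs %.4f"%(p@n))
w=cv2.imread("pics/w9.png");crop(w,130,150,290,160,2.7,"pics/w9c.png")
```

```text
rail-div [0.5466 0.1036] rel gp: s -0.0394 n 0.0322 n abs 0.5456
rail-end [0.5768 0.0302] rel gp: s 0.0399 n 0.0327 n abs 0.5461
div-door [0.4983 0.0863] rel gp: s -0.0415 n -0.0190 n abs 0.4944
end-door [0.5224 0.0069] rel gp: s 0.0412 n -0.0264 n abs 0.4870
railL [0.516 0.18 ] rel gp: s -0.1217 n 0.0325 n abs 0.5459
doortopinnerR [0.5667 0.0198] rel gp: s 0.0458 n 0.0194 n abs 0.5328
doortopinR2 [ 0.5413 -0.0451] rel gp: s 0.0965 n -0.0284 n abs 0.4850
doortopinL [0.4482 0.1874] rel gp: s -0.1540 n -0.0276 n abs 0.4858
```

View pics/w9c.png

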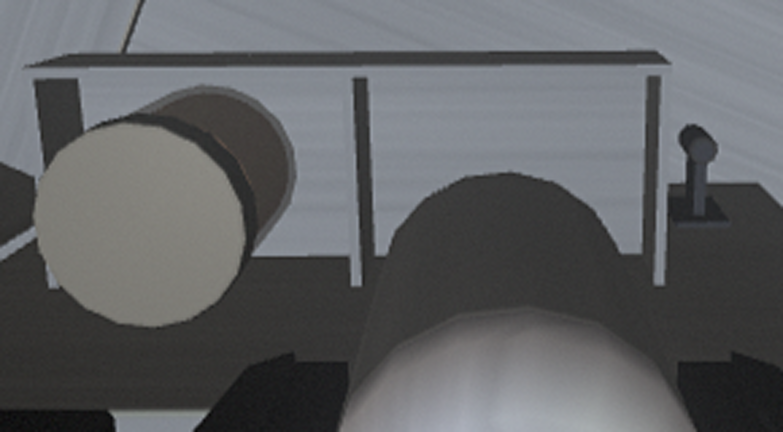

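Run:
```python
from h import *
import pickle
c=pickle.load(open("c9.pkl","rb"))
a=np.radians(-68); f=np.array([np.cos(a),np.sin(a)]);n=np.array([-f[1],f[0]])
P=np.array([.5321,.0563])
print("cam",-c["R"].T@c["t"])
for s in (-.041,.041):
  for d in (-.0295,.0295,.0325):
    for z in (.12,.15): 
        u=proj(c,[*(P+s*f+d*n),z]); print(s,d,z,u.round(1),"crop",((u-[130,150])*2.7).round(0))
```

```text
cam [0.59596805 0.08018616 0.44235409]
-0.041 -0.0295 0.12 [268.6 243.4] crop [374. 252.]
-0.041 -0.0295 0.15 [263.9 254.9] crop [361. 283.]
-0.041 0.0295 0.12 [265.9 172.3] crop [367.  60.]
-0.041 0.0295 0.15 [260.5 177.4] crop [352.  74.]
-0.041 0.0325 0.12 [265.7 168.5] crop [366.  50.]
-0.041 0.0325 0.15 [260.4 173.2] crop [352.  63.]
0.041 -0.0295 0.12 [367.  243.1] crop [640. 251.]
0.041 -0.0295 0.15 [371.4 254.5] crop [652. 282.]
0.041 0.0295 0.12 [369.1 172. ] crop [646.  59.]
0.041 0.0295 0.15 [374. 177.] crop [659.  73.]
0.041 0.0325 0.12 [369.2 168.2] crop [646.  49.]
0.041 0.0325 0.15 [374.1 172.8] crop [659.  62.]
```

arm_command(deltas=[{"dx":0.001,"dy":0.015,"dz":0,"wx":0,"wy":0,"wz":0},{"dx":0.001,"dy":0.035,"dz":0,"wx":0,"wy":0,"wz":0},{"dx":0.001,"dy":0.06,"dz":0,"wx":0,"wy":0,"wz":0},{"dx":0.001,"dy":0.08,"dz":0,"wx":0,"wy":0,"wz":0},{"dx":0.001,"dy":0.09,"dz":0,"wx":0,"wy":0,"wz":0}])

```text
clock: 12.8
tool_pos: [0.5305, 0.0557, 0.3713]
eef_rot: [-0.135, 0.694, -0.694, 0.134]
contact_force: [-1.0, 0.6, -1.6]
opening: 0.54
```

Run:
```python
from h import *
b=r.snapshot("scene")[:,:,::-1]
go([.5312,.056,.198],-68)
c=r.get_calibration("wrist");w=r.snapshot("wrist")[:,:,::-1];cv2.imwrite("pics/w10.png",w)
b=r.snapshot("scene")[:,:,::-1];crop(b,320,140,160,120,5,"pics/s10.png")
go([.5312,.056,.198],-68)
```

```text
t 12.85 gp [0.53   0.0557 0.2236] jaw -68.0 F [-0.1 -0.1 -3.3] op 0.539 q [-0.43  0.65  0.4   1.9  -0.39  0.67 -0.99]
  d [-0.001   0.0256  0.0001]  w/45 [ 0.0006 -0.0008  0.0025]  steps: 0.5 trans 0.0 rot
t 12.95 gp [0.5311 0.0556 0.2256] jaw -68.1 F [-0.4  0.6 -1.7] op 0.539 q [-0.43  0.65  0.4   1.89 -0.39  0.67 -0.99]
  d [-0.0004  0.0276 -0.0003]  w/45 [-0.0004 -0.0011 -0.0011]  steps: 0.6 trans 0.0 rot
```

View pics/w10.png

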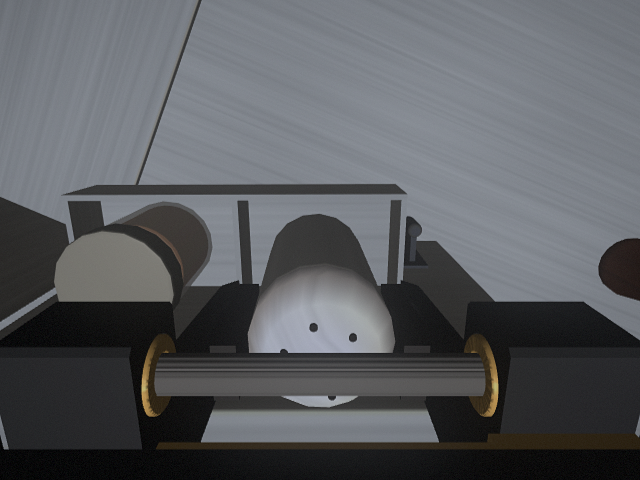

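View pics/s10.png

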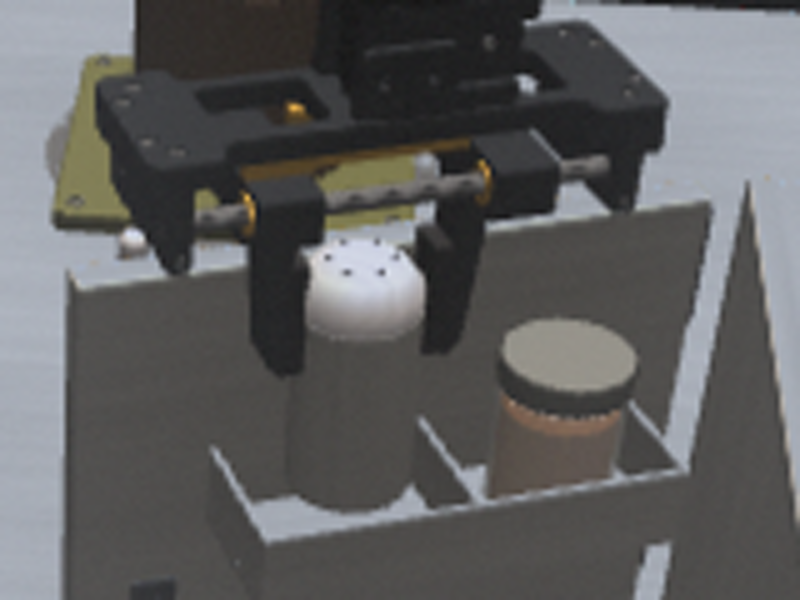

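arm_command(deltas=[{"dx":0,"dy":0.007,"dz":0,"wx":0,"wy":0,"wz":0},{"dx":0,"dy":0.014,"dz":0,"wx":0,"wy":0,"wz":0},{"dx":0,"dy":0.02,"dz":0,"wx":0,"wy":0,"wz":0},{"dx":0,"dy":0.024,"dz":0,"wx":0,"wy":0,"wz":0},{"dx":0,"dy":0.025,"dz":0,"wx":0,"wy":0,"wz":0}])

```text
clock: 13.45
tool_pos: [0.5306, 0.0558, 0.3468]
eef_rot: [-0.135, 0.694, -0.694, 0.135]
contact_force: [-0.4, -0.0, -1.7]
opening: 0.54
```

arm_command(deltas=[{"dx":0,"dy":0.0005,"dz":0,"wx":0,"wy":0,"wz":0},{"dx":0,"dy":0.001,"dz":0,"wx":0,"wy":0,"wz":0},{"dx":0,"dy":0.0015,"dz":0,"wx":0,"wy":0,"wz":0},{"dx":0,"dy":0.002,"dz":0,"wx":0,"wy":0,"wz":0},{"dx":0,"dy":0.002,"dz":0,"wx":0,"wy":0,"wz":0}])

```text
clock: 13.95
tool_pos: [0.5308, 0.0557, 0.3454]
eef_rot: [0.134, -0.694, 0.694, -0.135]
contact_force: [-0.2, -0.1, -2.0]
opening: 0.541
```

Run:
```python
from h import *
go([.5312,.056,.198],-68)
b=r.snapshot("scene")[:,:,::-1];crop(b,320,140,160,120,5,"pics/s11.png")
go([.5312,.056,.198],-68)
```

```text
t 13.95 gp [0.5309 0.0558 0.1984] jaw -68.0 F [-0.2 -0.1 -2. ] op 0.541 q [-0.41  0.69  0.37  1.92 -0.41  0.61 -0.96]
  d [-0.0005  0.0004 -0.0001]  w/45 [-0.0002 -0.0008 -0.0011]  steps: 0.0 trans 0.0 rot
t 14.00 gp [0.5309 0.0558 0.1984] jaw -68.0 F [ 0.6 -0.  -2.4] op 0.540 q [-0.41  0.69  0.37  1.92 -0.41  0.61 -0.96]
  d [-0.0005  0.0004 -0.0001]  w/45 [-0.0002 -0.0008 -0.001 ]  steps: 0.0 trans 0.0 rot
```

View pics/s11.png

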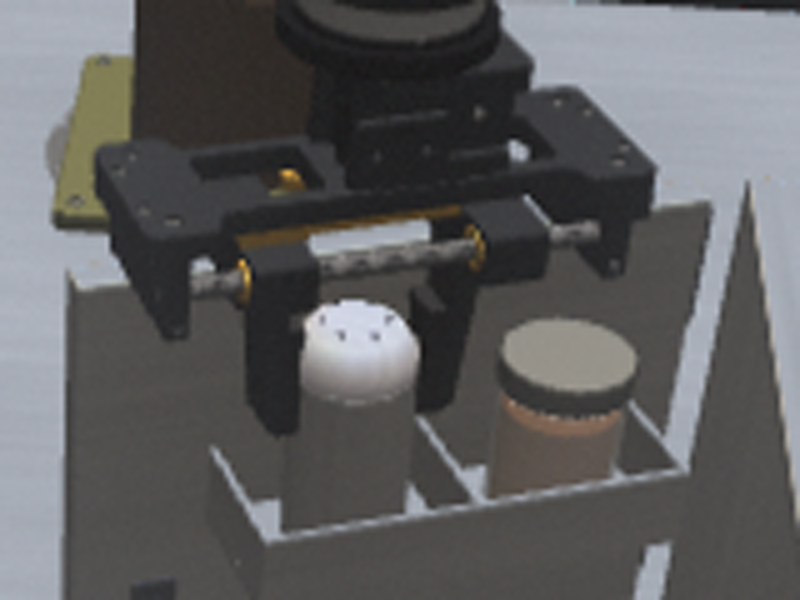

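arm_command(deltas=[{"dx":0,"dy":0.0005,"dz":0,"wx":0,"wy":0,"wz":0},{"dx":0,"dy":0.001,"dz":0,"wx":0,"wy":0,"wz":0},{"dx":0,"dy":0.001,"dz":0,"wx":0,"wy":0,"wz":0},{"dx":0,"dy":0.001,"dz":0,"wx":0,"wy":0,"wz":0},{"dx":0,"dy":0.001,"dz":0,"wx":0,"wy":0,"wz":0}])

```text
clock: 14.5
tool_pos: [0.5309, 0.0558, 0.3448]
eef_rot: [-0.134, 0.694, -0.694, 0.135]
contact_force: [-1.2, 0.8, 5.1]
opening: 0.542
```

Run:
```python
from h import *
for i in range(3):
    go([.5312,.056,.198],-68); r.snapshot("top")
```

```text
t 14.50 gp [0.5312 0.0559 0.1978] jaw -68.0 F [-1.2  0.8  5.1] op 0.542 q [-0.41  0.69  0.37  1.92 -0.41  0.61 -0.96]
  d [-0.0003 -0.0002 -0.0001]  w/45 [-0.0003 -0.0007 -0.0022]  steps: 0.0 trans 0.0 rot
t 14.55 gp [0.5312 0.0559 0.1978] jaw -68.0 F [-2.2  0.9  6.3] op 0.538 q [-0.41  0.69  0.37  1.92 -0.41  0.61 -0.96]
  d [-0.0003 -0.0002 -0.    ]  w/45 [-0.0002 -0.0007 -0.0022]  steps: 0.0 trans 0.0 rot
t 14.60 gp [0.5312 0.0559 0.1977] jaw -68.0 F [-1.1  0.7  4.1] op 0.535 q [-0.41  0.69  0.37  1.92 -0.41  0.61 -0.96]
  d [-0.0003 -0.0003 -0.0001]  w/45 [-0.0002 -0.0007 -0.0022]  steps: 0.0 trans 0.0 rot
```

arm_command(deltas=[{"dx":0,"dy":0,"dz":0,"wx":0,"wy":0,"wz":0},{"dx":0,"dy":0,"dz":0,"wx":0,"wy":0,"wz":0},{"dx":0,"dy":0,"dz":0,"wx":0,"wy":0,"wz":0},{"dx":0,"dy":0,"dz":0,"wx":0,"wy":0,"wz":0},{"dx":0,"dy":0,"dz":0,"wx":0,"wy":0,"wz":0}], claw=0.3)

```text
clock: 15.15
tool_pos: [0.5307, 0.0557, 0.3442]
eef_rot: [0.134, -0.694, 0.694, -0.135]
contact_force: [0.0, -0.0, -0.4]
opening: 0.649
```

arm_command(deltas=[{"dx":0,"dy":-0.01,"dz":0,"wx":0,"wy":0,"wz":0},{"dx":0,"dy":-0.03,"dz":0,"wx":0,"wy":0,"wz":0},{"dx":0,"dy":-0.06,"dz":0,"wx":0,"wy":0,"wz":0},{"dx":0,"dy":-0.1,"dz":0,"wx":0,"wy":0,"wz":0},{"dx":0,"dy":-0.14,"dz":0,"wx":0,"wy":0,"wz":0}])

```text
clock: 15.65
tool_pos: [0.5303, 0.0555, 0.4863]
eef_rot: [0.134, -0.694, 0.694, -0.135]
contact_force: [0.6, 0.8, -0.1]
opening: 0.652
```

Run:
```python
from h import *
go([.40,-.10,.34],-68)
b=r.snapshot("scene")[:,:,::-1];crop(b,320,140,160,120,5,"pics/s12.png")
w=r.snapshot("wrist")[:,:,::-1];cv2.imwrite("pics/w12.png",w)
```

```text
t 15.65 gp [0.5303 0.0555 0.3393] jaw -68.1 F [ 0.6  0.8 -0.1] op 0.652 q [-0.5   0.51  0.5   1.75 -0.29  0.95 -1.07]
  d [ 0.1789 -0.0007  0.0956]  w/45 [-0.0005 -0.0013 -0.0003]  steps: 4.1 trans 0.0 rot
```

View pics/s12.png

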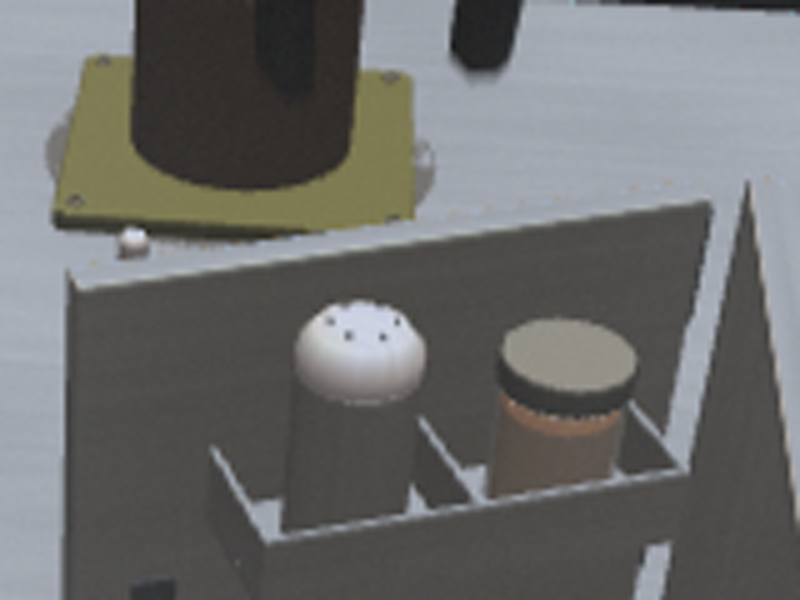

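View pics/w12.png

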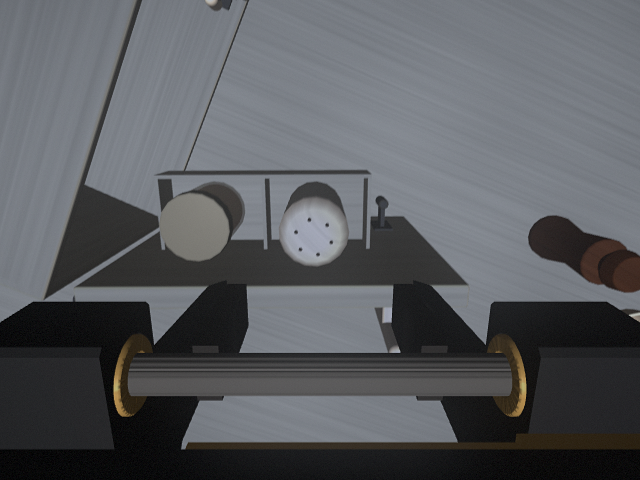

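Run:
```python
from h import *
go([.4376,-.0431,.33],-68)
```

```text
t 15.75 gp [0.5337 0.0551 0.343 ] jaw -68.1 F [1.4 0.1 0. ] op 0.652 q [-0.5   0.5   0.5   1.75 -0.29  0.95 -1.07]
  d [0.1243 0.0118 0.0556]  w/45 [-0.004  -0.0017 -0.0148]  steps: 2.7 trans 0.1 rot
```

arm_command(deltas=[{"dx":0.03,"dy":0,"dz":0.014,"wx":-0.004,"wy":0,"wz":-0.014},{"dx":0.065,"dy":0,"dz":0.03,"wx":-0.004,"wy":0,"wz":-0.014},{"dx":0.1,"dy":0,"dz":0.045,"wx":-0.004,"wy":0,"wz":-0.014},{"dx":0.12,"dy":0.005,"dz":0.054,"wx":-0.004,"wy":0,"wz":-0.014},{"dx":0.1243,"dy":0.01,"dz":0.0556,"wx":-0.004,"wy":0,"wz":-0.014}], claw=-1)

```text
clock: 16.25
tool_pos: [0.4341, -0.0443, 0.4744]
eef_rot: [-0.137, 0.695, -0.694, 0.129]
contact_force: [0.5, -0.2, -0.2]
opening: 0.221
```

Run:
```python
from h import *
r.snapshot("top");r.snapshot("top")
go([.4376,-.0431,.195],-68)
c=r.get_calibration("wrist");w=r.snapshot("wrist")[:,:,::-1];cv2.imwrite("pics/w13.png",w)
print(proj(c,[.4701,-.0304,.212]))
import pickle;pickle.dump(c,open("c13.pkl","wb"))
```

```text
t 16.35 gp [ 0.4341 -0.0424  0.3269] jaw -68.1 F [0.6 0.8 0.3] op 0.127 q [-0.36  0.38  0.51  2.02 -0.25  0.81 -0.89]
  d [-0.0028  0.1319  0.0019]  w/45 [ 0.0048 -0.002   0.014 ]  steps: 2.6 trans 0.1 rot
[323.23040134 174.03675897]
```

View pics/w13.png

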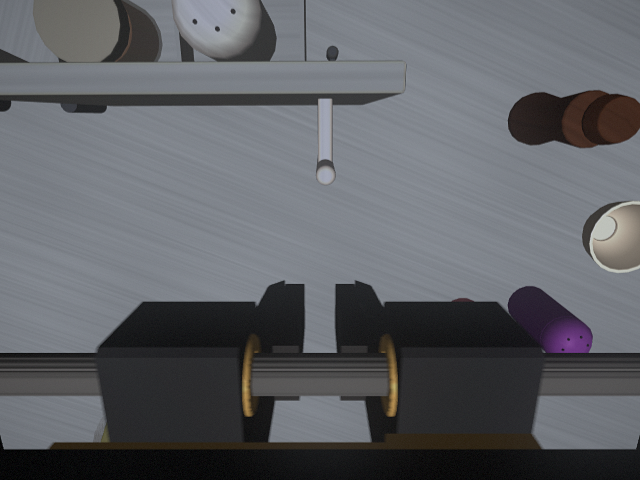

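arm_command(deltas=[{"dx":-0.0005,"dy":0.03,"dz":0.001,"wx":0.005,"wy":0,"wz":0.014},{"dx":-0.001,"dy":0.065,"dz":0.002,"wx":0.005,"wy":0,"wz":0.014},{"dx":-0.001,"dy":0.1,"dz":0.002,"wx":0.005,"wy":0,"wz":0.014},{"dx":-0.001,"dy":0.125,"dz":0.002,"wx":0.005,"wy":0,"wz":0.014},{"dx":-0.001,"dy":0.132,"dz":0.002,"wx":0.005,"wy":0,"wz":0.014}])

```text
clock: 16.9
tool_pos: [0.437, -0.0427, 0.34]
eef_rot: [-0.136, 0.694, -0.694, 0.135]
contact_force: [-0.1, -0.1, -0.1]
opening: 0.005
```

Run:
```python
from h import *
r.snapshot("top");r.snapshot("top")
bar=np.array([.4701,-.0304]);n=np.array([.927,.375])
p=bar-.018*n
go([*p,.195],-68)
```

```text
t 17.00 gp [ 0.4372 -0.0433  0.1946] jaw -68.0 F [-0.  -0.7  1.1] op -0.001 q [-0.21  0.6   0.32  2.19 -0.45  0.42 -0.72]
  d [-0.0173 -0.0005  0.0004]  w/45 [-0.0001  0.0009  0.0004]  steps: 0.3 trans 0.0 rot
```

Run:
```python
import numpy as np
for d in (.5,1,1.5,2,2.5,3,4.5,6,7.5,9,12,13,14):
    a=np.radians(d);print(d,"dx %.4f dz %.4f wy %.4f"%(.06*np.cos(a)-.215*np.sin(a)-.06,.215*np.cos(a)+.06*np.sin(a)-.215,-d/45))
```

```text
0.5 dx -0.0019 dz 0.0005 wy -0.0111
1 dx -0.0038 dz 0.0010 wy -0.0222
1.5 dx -0.0056 dz 0.0015 wy -0.0333
2 dx -0.0075 dz 0.0020 wy -0.0444
2.5 dx -0.0094 dz 0.0024 wy -0.0556
3 dx -0.0113 dz 0.0028 wy -0.0667
4.5 dx -0.0171 dz 0.0040 wy -0.1000
6 dx -0.0228 dz 0.0051 wy -0.1333
7.5 dx -0.0286 dz 0.0060 wy -0.1667
9 dx -0.0344 dz 0.0067 wy -0.2000
12 dx -0.0460 dz 0.0078 wy -0.2667
13 dx -0.0499 dz 0.0080 wy -0.2889
14 dx -0.0538 dz 0.0081 wy -0.3111
```

arm_command(deltas=[{"dx":-0.004,"dy":0,"dz":0,"wx":0,"wy":0,"wz":0},{"dx":-0.008,"dy":0,"dz":0,"wx":0,"wy":0,"wz":0},{"dx":-0.012,"dy":0,"dz":0,"wx":0,"wy":0,"wz":0},{"dx":-0.016,"dy":0,"dz":0,"wx":0,"wy":0,"wz":0},{"dx":-0.019,"dy":0,"dz":0,"wx":0,"wy":0,"wz":0}])

```text
clock: 17.5
tool_pos: [0.4546, -0.0365, 0.3426]
eef_rot: [0.134, -0.694, 0.694, -0.136]
contact_force: [-1.0, 0.8, 0.2]
opening: 0.003
```

Now sweep the door along its arc.

arm_command(deltas=[{"dx":-0.0056,"dy":0,"dz":0.0015,"wx":0,"wy":-0.0333,"wz":0},{"dx":-0.0113,"dy":0,"dz":0.0028,"wx":0,"wy":-0.0667,"wz":0},{"dx":-0.0228,"dy":0,"dz":0.0051,"wx":0,"wy":-0.1333,"wz":0},{"dx":-0.0344,"dy":0,"dz":0.0067,"wx":0,"wy":-0.2,"wz":0},{"dx":-0.046,"dy":0,"dz":0.0078,"wx":0,"wy":-0.2667,"wz":0}])

```text
clock: 18.0
tool_pos: [0.5001, -0.0269, 0.3422]
eef_rot: [0.208, -0.676, 0.676, -0.208]
contact_force: [-1.3, -0.3, 0.1]
opening: -0.0
```

```bash
cat > st.py <<'E'
from h import *
def st(sn=True):
    if sn: r.snapshot("top")
    s=r.get_state();M=Rn.from_quat(s["eef_rot"]).as_matrix();gp=s["tool_pos"]+.147*M[:,1]
    H=np.array([.4298,.1846]);v=gp[:2]-H; jaw=np.degrees(np.arctan2(M[1,2],M[0,2]))
    f=M[:2,2];n=-M[:2,0]
    n0=np.array([.055,.9985]);
    print("t %.2f gp %s jaw %.2f rel: s %.4f n %.4f  Fpush %.1f Fs %.1f Fz %.1f  remaining deg %.1f  n0-dist to bar0 %.4f"%(s["clock"],gp.round(4),jaw,v@f,v@n,-s["contact_force"][:2]@n,s["contact_force"][:2]@f,s["contact_force"][2],-3.3-jaw,(np.array([.642,.1279])-gp[:2])@n0))
if __name__=="__main__":
    st(0);st()
E
python3 st.py
```

```text
t 18.00 gp [ 0.5002 -0.027   0.1952] jaw -55.86 rel: s 0.2147 n -0.0605  Fpush 1.2 Fs -0.5 Fz 0.1  remaining deg 52.6  n0-dist to bar0 0.1625
t 18.05 gp [ 0.5026 -0.0262  0.1953] jaw -55.68 rel: s 0.2152 n -0.0587  Fpush -1.8 Fs 1.1 Fz -0.0  remaining deg 52.4  n0-dist to bar0 0.1615
```

arm_command(deltas=[{"dx":-0.0113,"dy":0,"dz":0.0028,"wx":0,"wy":-0.0667,"wz":0},{"dx":-0.0228,"dy":0,"dz":0.0051,"wx":0,"wy":-0.1333,"wz":0},{"dx":-0.0344,"dy":0,"dz":0.0067,"wx":0,"wy":-0.2,"wz":0},{"dx":-0.046,"dy":0,"dz":0.0078,"wx":0,"wy":-0.2667,"wz":0},{"dx":-0.0538,"dy":0,"dz":0.0081,"wx":0,"wy":-0.3111,"wz":0}])

```text
clock: 18.55
tool_pos: [0.5496, -0.0032, 0.3423]
eef_rot: [0.288, -0.645, 0.646, -0.289]
contact_force: [-0.8, -0.6, -0.5]
opening: 0.009
```

arm_command(deltas=[{"dx":-0.0113,"dy":0,"dz":0.0028,"wx":0,"wy":-0.0667,"wz":0},{"dx":-0.0228,"dy":0,"dz":0.0051,"wx":0,"wy":-0.1333,"wz":0},{"dx":-0.0344,"dy":0,"dz":0.0067,"wx":0,"wy":-0.2,"wz":0},{"dx":-0.046,"dy":0,"dz":0.0078,"wx":0,"wy":-0.2667,"wz":0},{"dx":-0.0538,"dy":0,"dz":0.0081,"wx":0,"wy":-0.3111,"wz":0}])

```text
clock: 19.05
tool_pos: [0.5918, 0.0322, 0.3424]
eef_rot: [0.365, -0.605, 0.606, -0.366]
contact_force: [0.1, 0.1, -0.3]
opening: 0.004
```

```bash
python3 st.py
```

```text
t 19.05 gp [0.5921 0.0322 0.1954] jaw -27.78 rel: s 0.2147 n -0.0592  Fpush -0.1 Fs 0.1 Fz -0.3  remaining deg 24.5  n0-dist to bar0 0.0983
t 19.10 gp [0.5928 0.0334 0.1954] jaw -27.68 rel: s 0.2146 n -0.0582  Fpush -0.7 Fs 0.4 Fz 0.4  remaining deg 24.4  n0-dist to bar0 0.0971
```

arm_command(deltas=[{"dx":-0.0113,"dy":0,"dz":0.0028,"wx":0,"wy":-0.0667,"wz":0},{"dx":-0.0228,"dy":0,"dz":0.0051,"wx":0,"wy":-0.1333,"wz":0},{"dx":-0.0344,"dy":0,"dz":0.0067,"wx":0,"wy":-0.2,"wz":0},{"dx":-0.0402,"dy":0,"dz":0.0073,"wx":0,"wy":-0.2333,"wz":0},{"dx":-0.046,"dy":0,"dz":0.0078,"wx":0,"wy":-0.2667,"wz":0}])

```text
clock: 19.6
tool_pos: [0.6196, 0.0687, 0.3424]
eef_rot: [0.426, -0.564, 0.565, -0.426]
contact_force: [-0.6, -1.6, 0.5]
opening: 0.002
```

arm_command(deltas=[{"dx":-0.0056,"dy":0,"dz":0.0015,"wx":0,"wy":-0.0333,"wz":0},{"dx":-0.0113,"dy":0,"dz":0.0028,"wx":0,"wy":-0.0667,"wz":0},{"dx":-0.0171,"dy":0,"dz":0.004,"wx":0,"wy":-0.1,"wz":0},{"dx":-0.0209,"dy":0,"dz":0.0047,"wx":0,"wy":-0.1222,"wz":0},{"dx":-0.0228,"dy":0,"dz":0.0051,"wx":0,"wy":-0.1333,"wz":0}])

```text
clock: 20.1
tool_pos: [0.6307, 0.089, 0.3424]
eef_rot: [0.454, -0.541, 0.542, -0.455]
contact_force: [-0.6, -0.1, 0.3]
opening: 0.004
```

Run:
```python
from st import *
st(0)
b=r.snapshot("scene")[:,:,::-1];cv2.imwrite("pics/s14.png",b)
c=r.get_calibration("wrist");w=r.snapshot("wrist")[:,:,::-1];cv2.imwrite("pics/w14.png",w)
st()
```

```text
t 20.10 gp [0.6309 0.089  0.1954] jaw -9.95 rel: s 0.2146 n -0.0594  Fpush 0.2 Fs -0.6 Fz 0.3  remaining deg 6.7  n0-dist to bar0 0.0395
t 20.25 gp [0.6309 0.0886 0.1955] jaw -10.03 rel: s 0.2147 n -0.0596  Fpush 1.2 Fs 0.3 Fz -0.0  remaining deg 6.7  n0-dist to bar0 0.0399
```

View pics/s14.png

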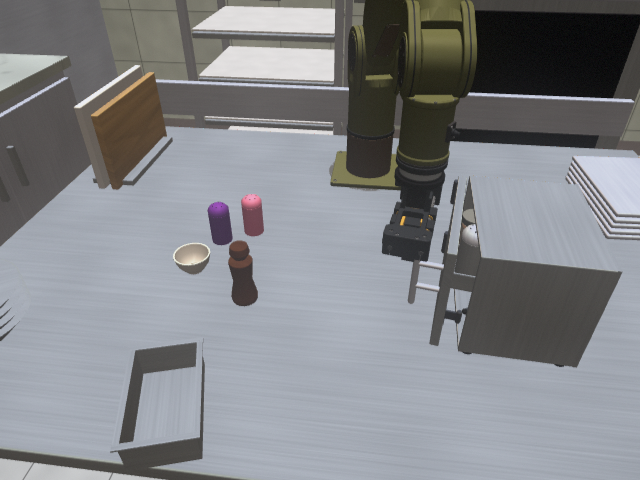

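View pics/w14.png

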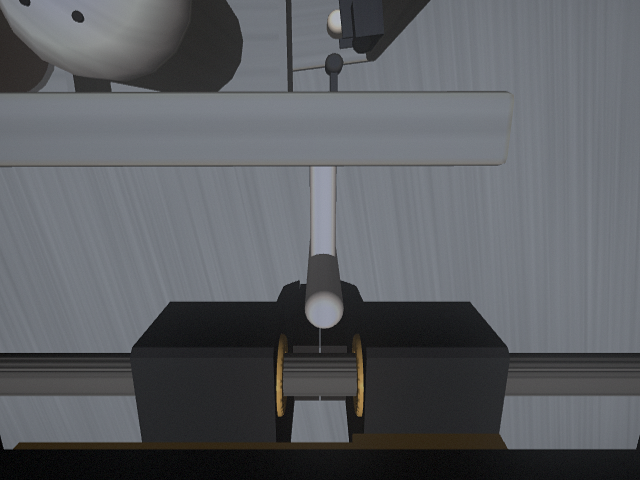

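arm_command(deltas=[{"dx":-0.0019,"dy":0,"dz":0.0005,"wx":0,"wy":-0.0111,"wz":0},{"dx":-0.0038,"dy":0,"dz":0.001,"wx":0,"wy":-0.0222,"wz":0},{"dx":-0.0056,"dy":0,"dz":0.0015,"wx":0,"wy":-0.0333,"wz":0},{"dx":-0.0075,"dy":0,"dz":0.002,"wx":0,"wy":-0.0444,"wz":0},{"dx":-0.0094,"dy":0,"dz":0.0024,"wx":0,"wy":-0.0556,"wz":0}])

```text
clock: 20.75
tool_pos: [0.6347, 0.0973, 0.3424]
eef_rot: [0.466, -0.531, 0.532, -0.466]
contact_force: [-0.3, -2.0, -0.1]
opening: 0.008
```

```bash
python3 st.py
```

```text
t 20.75 gp [0.6349 0.0972 0.1954] jaw -7.49 rel: s 0.2148 n -0.0599  Fpush 2.0 Fs -0.0 Fz -0.1  remaining deg 4.2  n0-dist to bar0 0.0310
t 20.80 gp [0.635  0.0978 0.1954] jaw -7.45 rel: s 0.2147 n -0.0594  Fpush 1.2 Fs 0.9 Fz 0.4  remaining deg 4.2  n0-dist to bar0 0.0304
```

arm_command(deltas=[{"dx":-0.001,"dy":0,"dz":0.0002,"wx":0,"wy":-0.006,"wz":0},{"dx":-0.0019,"dy":0,"dz":0.0005,"wx":0,"wy":-0.0111,"wz":0},{"dx":-0.0028,"dy":0,"dz":0.0008,"wx":0,"wy":-0.017,"wz":0},{"dx":-0.0038,"dy":0,"dz":0.001,"wx":0,"wy":-0.0222,"wz":0},{"dx":-0.0038,"dy":0,"dz":0.001,"wx":0,"wy":-0.0222,"wz":0}])

```text
clock: 21.3
tool_pos: [0.6358, 0.1, 0.3424]
eef_rot: [0.471, -0.527, 0.528, -0.47]
contact_force: [-0.8, -4.1, 2.1]
opening: 0.005
```

```bash
python3 st.py
```

```text
t 21.30 gp [0.6358 0.0996 0.1954] jaw -6.58 rel: s 0.2144 n -0.0608  Fpush 4.2 Fs -0.3 Fz 2.1  remaining deg 3.3  n0-dist to bar0 0.0286
t 21.35 gp [0.6358 0.0997 0.1954] jaw -6.58 rel: s 0.2144 n -0.0608  Fpush 4.1 Fs -2.4 Fz 2.0  remaining deg 3.3  n0-dist to bar0 0.0285
```

arm_command(deltas=[{"dx":-0.0005,"dy":0,"dz":0.0001,"wx":0,"wy":-0.003,"wz":0},{"dx":-0.001,"dy":0,"dz":0.0002,"wx":0,"wy":-0.006,"wz":0},{"dx":-0.0015,"dy":0,"dz":0.0004,"wx":0,"wy":-0.009,"wz":0},{"dx":-0.0019,"dy":0,"dz":0.0005,"wx":0,"wy":-0.011,"wz":0},{"dx":-0.0019,"dy":0,"dz":0.0005,"wx":0,"wy":-0.011,"wz":0}])

```text
clock: 21.85
tool_pos: [0.6362, 0.1005, 0.3424]
eef_rot: [0.474, -0.525, 0.527, -0.471]
contact_force: [-3.9, -7.4, 3.4]
opening: 0.005
```

```bash
python3 st.py
```

```text
t 21.85 gp [0.636  0.0998 0.1954] jaw -6.14 rel: s 0.2141 n -0.0622  Fpush 7.8 Fs -3.1 Fz 3.4  remaining deg 2.8  n0-dist to bar0 0.0283
t 21.90 gp [0.636  0.0999 0.1954] jaw -6.15 rel: s 0.2140 n -0.0622  Fpush 6.8 Fs -2.9 Fz 4.1  remaining deg 2.8  n0-dist to bar0 0.0283
```

arm_command(deltas=[{"dx":-0.0005,"dy":0,"dz":0.0001,"wx":0,"wy":-0.003,"wz":0},{"dx":-0.001,"dy":0,"dz":0.0002,"wx":0,"wy":-0.006,"wz":0},{"dx":-0.0015,"dy":0,"dz":0.0004,"wx":0,"wy":-0.009,"wz":0},{"dx":-0.0019,"dy":0,"dz":0.0005,"wx":0,"wy":-0.011,"wz":0},{"dx":-0.0019,"dy":0,"dz":0.0005,"wx":0,"wy":-0.011,"wz":0}])

```text
clock: 22.4
tool_pos: [0.6365, 0.101, 0.3424]
eef_rot: [0.477, -0.523, 0.525, -0.472]
contact_force: [-4.5, -8.5, 4.9]
opening: 0.003
```

```bash
python3 st.py
```

```text
t 22.40 gp [0.6361 0.1    0.1954] jaw -5.71 rel: s 0.2137 n -0.0636  Fpush 8.9 Fs -3.7 Fz 4.9  remaining deg 2.4  n0-dist to bar0 0.0281
t 22.45 gp [0.6361 0.1    0.1954] jaw -5.71 rel: s 0.2137 n -0.0636  Fpush 10.2 Fs -2.8 Fz 5.3  remaining deg 2.4  n0-dist to bar0 0.0282
```

arm_command(deltas=[{"dx":0.004,"dy":-0.003,"dz":0,"wx":0,"wy":0,"wz":0},{"dx":0.01,"dy":-0.006,"dz":0,"wx":0,"wy":0,"wz":0},{"dx":0.015,"dy":-0.01,"dz":0.01,"wx":0,"wy":0,"wz":0},{"dx":0.015,"dy":-0.01,"dz":0.025,"wx":0,"wy":0,"wz":0},{"dx":0.015,"dy":-0.01,"dz":0.035,"wx":0,"wy":0,"wz":0}])

```text
clock: 22.95
tool_pos: [0.6719, 0.0871, 0.353]
eef_rot: [0.474, -0.523, 0.524, -0.477]
contact_force: [-0.5, 0.1, -1.0]
opening: 0.001
```

Run:
```python
from st import *
r.snapshot("scene");r.snapshot("scene");st(0)
c=r.get_calibration("wrist");w=r.snapshot("wrist")[:,:,::-1];cv2.imwrite("pics/w15.png",w)
for nm,X in (("bar0",[.642,.1279,.212]),): print(proj(c,X))
import pickle;pickle.dump(c,open("c15.pkl","wb"))
H=np.array([.4298,.1846])
for ang in (-6.7,-7):
    a=np.radians(ang);f=np.array([np.cos(a),np.sin(a)]);n=np.array([-f[1],f[0]])
    go([*(H+.249*f-.020*n),.205],ang)
```

```text
t 23.05 gp [0.6725 0.0872 0.2056] jaw -5.51 rel: s 0.2509 n -0.0736  Fpush 0.7 Fs 0.2 Fz 0.1  remaining deg 2.2  n0-dist to bar0 0.0389
[209.04964908 227.19479537]
t 23.10 gp [0.6714 0.0872 0.2054] jaw -5.5 F [-0.5 -0.5 -1. ] op 0.004 q [-0.25  0.82  0.1   1.45 -0.1   0.87 -0.21]
  d [-0.0487  0.0005 -0.001 ]  w/45 [-0.0024  0.0266 -0.0015]  steps: 1.0 trans 0.1 rot
t 23.10 gp [0.6714 0.0872 0.2054] jaw -5.5 F [-0.5 -0.5 -1. ] op 0.004 q [-0.25  0.82  0.1   1.45 -0.1   0.87 -0.21]
  d [-0.0474  0.0005 -0.0012]  w/45 [-0.0024  0.0333 -0.0015]  steps: 0.9 trans 0.2 rot
```

View pics/w15.png

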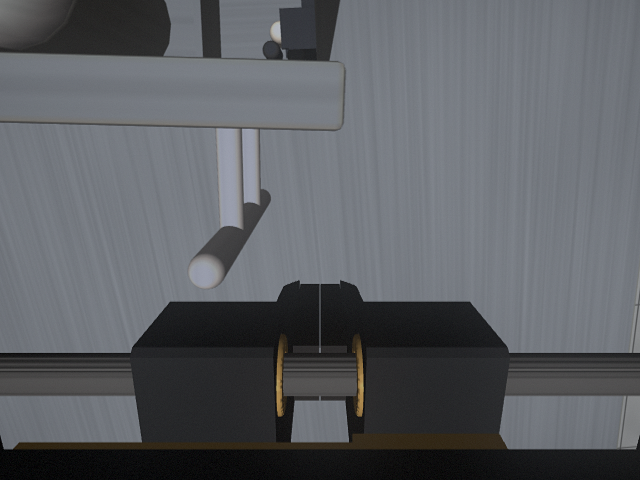

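Run:
```python
from h import *
import pickle
c=pickle.load(open("c15.pkl","rb"))
bar=atz(c,(206.5,272),.212)[:2]; e=atz(c,(342,128),.232)[:2]; l=atz(c,(0,122.5),.232)[:2]
print(bar,e,l,np.degrees(np.arctan2(*(e-l)[::-1])))
H=np.array([.4298,.1846]);
v=bar-H;print("door ang",np.degrees(np.arctan2(v[1],v[0]))+np.degrees(np.arctan2(.045,.215)))
```

```text
[0.6386876 0.113431 ] [0.6841364  0.15376329] [0.60263267 0.16299336] -6.4610563956718545
door ang -6.992732153822054
```

Run:
```python
from h import *
go([.673,.138,.205],-1.5)
```

```text
t 23.10 gp [0.6714 0.0872 0.2054] jaw -5.5 F [-0.5 -0.5 -1. ] op 0.004 q [-0.25  0.82  0.1   1.45 -0.1   0.87 -0.21]
  d [-0.0509  0.0005 -0.003 ]  w/45 [-0.0025 -0.089  -0.0014]  steps: 1.0 trans 0.5 rot
```

arm_command(deltas=[{"dx":-0.012,"dy":0,"dz":-0.001,"wx":0,"wy":-0.03,"wz":0},{"dx":-0.025,"dy":0,"dz":-0.002,"wx":0,"wy":-0.06,"wz":0},{"dx":-0.038,"dy":0,"dz":-0.003,"wx":0,"wy":-0.089,"wz":0},{"dx":-0.046,"dy":0,"dz":-0.003,"wx":0,"wy":-0.089,"wz":0},{"dx":-0.05,"dy":0,"dz":-0.003,"wx":0,"wy":-0.089,"wz":0}])

```text
clock: 23.6
tool_pos: [0.6724, 0.1385, 0.3524]
eef_rot: [0.493, -0.506, 0.506, -0.494]
contact_force: [0.2, -0.5, -0.7]
opening: 0.009
```

Run:
```python
from h import *
r.snapshot("scene");go([.673,.145,.205],-1.5)
r.snapshot("scene");go([.673,.145,.205],-1.5)
c=r.get_calibration("wrist");w=r.snapshot("wrist")[:,:,::-1];cv2.imwrite("pics/w16.png",w)
```

```text
t 23.65 gp [0.6727 0.1385 0.2053] jaw -1.4 F [-0.5  0.1  0. ] op 0.007 q [-0.31  0.83  0.09  1.42 -0.08  0.89 -0.23]
  d [-0.0065  0.0003  0.0003]  w/45 [-0.0013  0.0019 -0.0006]  steps: 0.1 trans 0.0 rot
t 23.70 gp [0.6727 0.1373 0.2053] jaw -1.5 F [ 0.  -0.   0.4] op 0.006 q [-0.31  0.83  0.09  1.42 -0.08  0.89 -0.23]
  d [-0.0076  0.0003  0.0002]  w/45 [-0.0014  0.0007  0.0004]  steps: 0.2 trans 0.0 rot
```

View pics/w16.png

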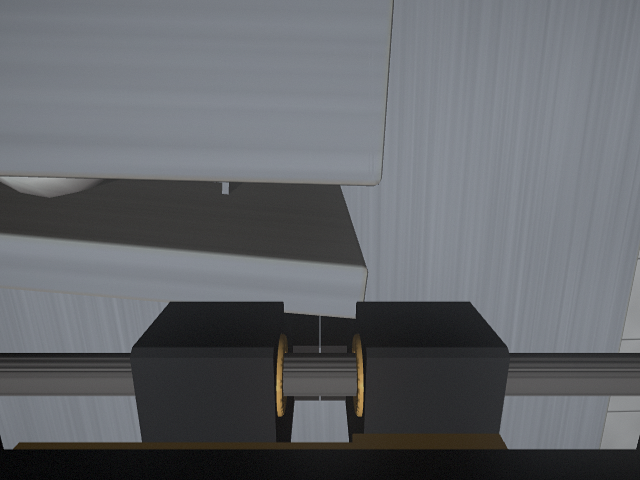

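arm_command(deltas=[{"dx":-0.003,"dy":0,"dz":0,"wx":0,"wy":0,"wz":0},{"dx":-0.006,"dy":0,"dz":0,"wx":0,"wy":0,"wz":0},{"dx":-0.008,"dy":0,"dz":0,"wx":0,"wy":0,"wz":0},{"dx":-0.009,"dy":0,"dz":0,"wx":0,"wy":0,"wz":0},{"dx":-0.01,"dy":0,"dz":0,"wx":0,"wy":0,"wz":0}])

```text
clock: 24.25
tool_pos: [0.673, 0.1446, 0.3524]
eef_rot: [0.494, -0.506, 0.508, -0.492]
contact_force: [-1.1, -4.3, 1.7]
opening: 0.002
```

Run:
```python
from h import *
go([.673,.1613,.205],-1.5)
```

```text
t 24.25 gp [0.6731 0.1441 0.2054] jaw -1.6 F [-1.1 -4.3  1.7] op 0.002 q [-0.33  0.83  0.09  1.41 -0.08  0.9  -0.24]
  d [-0.0167  0.0003 -0.0005]  w/45 [-0.001  -0.0028  0.0044]  steps: 0.3 trans 0.0 rot
```

arm_command(deltas=[{"dx":-0.0005,"dy":0,"dz":0,"wx":0,"wy":0,"wz":0},{"dx":-0.001,"dy":0,"dz":0,"wx":0,"wy":0,"wz":0},{"dx":-0.0015,"dy":0,"dz":0,"wx":0,"wy":0,"wz":0},{"dx":-0.002,"dy":0,"dz":0,"wx":0,"wy":0,"wz":0},{"dx":-0.0025,"dy":0,"dz":0,"wx":0,"wy":0,"wz":0}])

```text
clock: 24.75
tool_pos: [0.6731, 0.1453, 0.3524]
eef_rot: [0.494, -0.506, 0.509, -0.491]
contact_force: [-1.4, -8.4, 3.5]
opening: 0.009
```

Run:
```python
from h import *
go([.673,.1613,.205],-1.5)
```

```text
t 24.75 gp [0.6731 0.1444 0.2054] jaw -1.7 F [-1.4 -8.4  3.5] op 0.009 q [-0.33  0.84  0.1   1.41 -0.08  0.9  -0.24]
  d [-0.016   0.0003 -0.0006]  w/45 [-0.0004 -0.0049  0.0079]  steps: 0.3 trans 0.0 rot
```

arm_command(deltas=[{"dx":-0.0005,"dy":0,"dz":0,"wx":0,"wy":0,"wz":0},{"dx":-0.001,"dy":0,"dz":0,"wx":0,"wy":0,"wz":0},{"dx":-0.0015,"dy":0,"dz":0,"wx":0,"wy":0,"wz":0},{"dx":-0.002,"dy":0,"dz":0,"wx":0,"wy":0,"wz":0},{"dx":-0.0025,"dy":0,"dz":0,"wx":0,"wy":0,"wz":0}])

```text
clock: 25.25
tool_pos: [0.6732, 0.1459, 0.3524]
eef_rot: [0.494, -0.506, 0.51, -0.49]
contact_force: [-2.1, -11.4, 3.4]
opening: -0.0
```

Run:
```python
from h import *
go([.673,.1613,.205],-1.5)
```

```text
t 25.25 gp [0.6731 0.1446 0.2054] jaw -1.8 F [ -2.1 -11.4   3.4] op -0.000 q [-0.33  0.84  0.1   1.41 -0.08  0.9  -0.25]
  d [-0.0154  0.0003 -0.0007]  w/45 [ 0.0002 -0.007   0.0117]  steps: 0.3 trans 0.1 rot
```

arm_command(deltas=[{"dx":-0.0005,"dy":0,"dz":0,"wx":0,"wy":0,"wz":0},{"dx":-0.001,"dy":0,"dz":0,"wx":0,"wy":0,"wz":0},{"dx":-0.0015,"dy":0,"dz":0,"wx":0,"wy":0,"wz":0},{"dx":-0.002,"dy":0,"dz":0,"wx":0,"wy":0,"wz":0},{"dx":-0.002,"dy":0,"dz":0,"wx":0,"wy":0,"wz":0}])

```text
clock: 25.75
tool_pos: [0.6732, 0.1464, 0.3524]
eef_rot: [0.495, -0.505, 0.511, -0.489]
contact_force: [-2.7, -13.2, 4.1]
opening: 0.005
```

Run:
```python
from h import *
go([.673,.1613,.205],-1.5)
```

```text
t 25.75 gp [0.6731 0.1447 0.2054] jaw -1.9 F [ -2.7 -13.2   4.1] op 0.005 q [-0.33  0.84  0.1   1.41 -0.08  0.91 -0.25]
  d [-0.0149  0.0003 -0.0007]  w/45 [ 0.0008 -0.0087  0.0146]  steps: 0.3 trans 0.1 rot
```

Run:
```python
from h import *
go([.673,.1613,.205],-1.5)
w=r.snapshot("wrist")[:,:,::-1];cv2.imwrite("pics/w17.png",w)
b=r.snapshot("scene")[:,:,::-1];crop(b,415,165,200,150,4,"pics/s17.png");crop(b,420,230,100,120,5,"pics/s17b.png")
```

```text
t 25.75 gp [0.6731 0.1447 0.2054] jaw -1.9 F [ -2.7 -13.2   4.1] op 0.005 q [-0.33  0.84  0.1   1.41 -0.08  0.91 -0.25]
  d [-0.0149  0.0003 -0.0007]  w/45 [ 0.0008 -0.0087  0.0146]  steps: 0.3 trans 0.1 rot
```

View pics/w17.png

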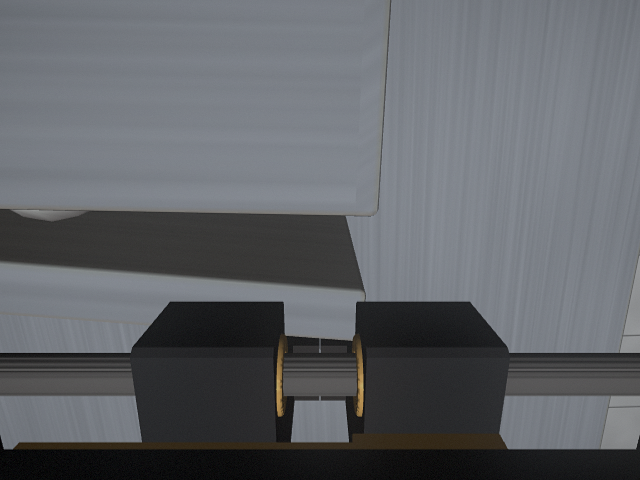

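View pics/s17.png

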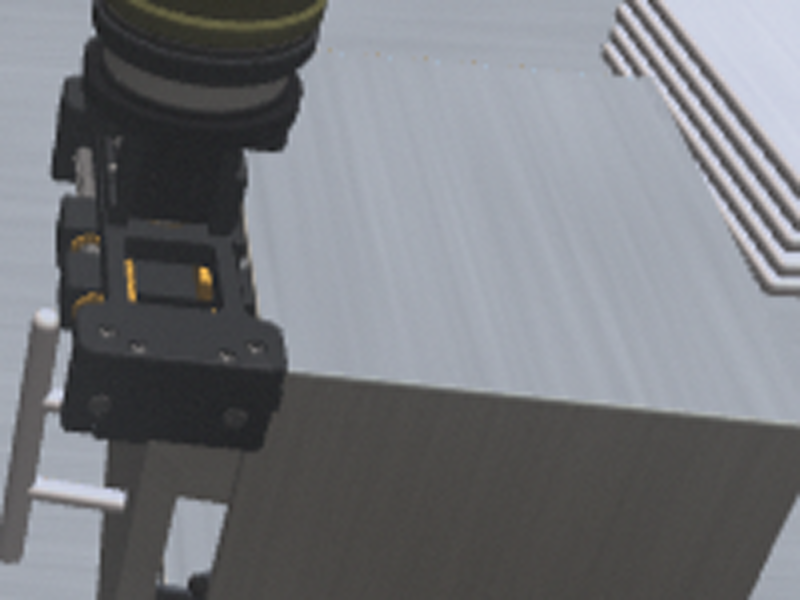

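View pics/s17b.png

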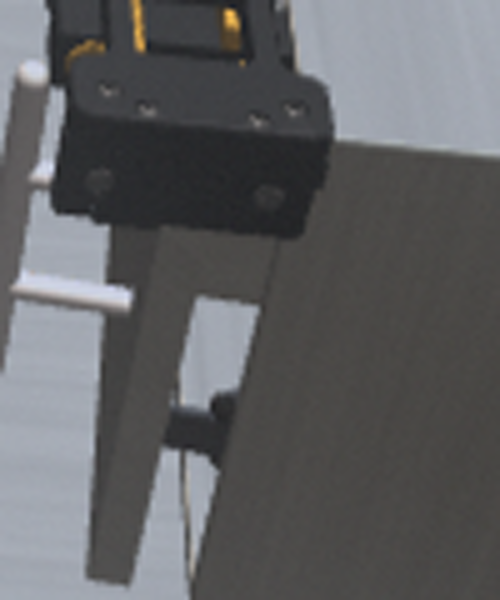

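arm_command(deltas=[{"dx":-0.0005,"dy":0,"dz":0,"wx":0,"wy":0,"wz":0},{"dx":-0.001,"dy":0,"dz":0,"wx":0,"wy":0,"wz":0},{"dx":-0.0015,"dy":0,"dz":0,"wx":0,"wy":0,"wz":0},{"dx":-0.002,"dy":0,"dz":0,"wx":0,"wy":0,"wz":0},{"dx":-0.002,"dy":0,"dz":0,"wx":0,"wy":0,"wz":0}])

```text
clock: 26.35
tool_pos: [0.6734, 0.1492, 0.3525]
eef_rot: [0.494, -0.506, 0.511, -0.489]
contact_force: [-1.1, -9.2, 1.8]
opening: 0.007
```

Run:
```python
from h import *
go([.673,.1613,.205],-1.5)
```

```text
t 26.35 gp [0.6734 0.1477 0.2055] jaw -1.9 F [-1.1 -9.2  1.8] op 0.007 q [-0.34  0.84  0.1   1.41 -0.08  0.91 -0.25]
  d [-0.0121  0.0003 -0.0008]  w/45 [-0.0001 -0.0083  0.0125]  steps: 0.2 trans 0.1 rot
```

Run:
```python
from h import *
b=r.snapshot("scene")[:,:,::-1];crop(b,420,230,100,120,5,"pics/s18b.png")
go([.673,.1613,.205],-1.5)
```

```text
t 26.40 gp [0.6735 0.1488 0.2055] jaw -1.8 F [-0.7 -8.1  1.4] op 0.002 q [-0.34  0.84  0.1   1.4  -0.08  0.91 -0.25]
  d [-0.0112  0.0004 -0.0008]  w/45 [-0.0007 -0.0074  0.0105]  steps: 0.2 trans 0.1 rot
```

View pics/s18b.png

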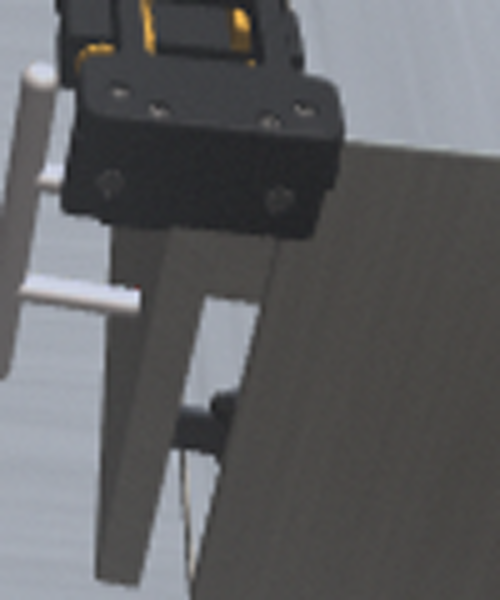

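arm_command(deltas=[{"dx":0,"dy":0,"dz":0,"wx":0,"wy":0,"wz":0},{"dx":0,"dy":0,"dz":0,"wx":0,"wy":0,"wz":0},{"dx":0,"dy":0,"dz":0,"wx":0,"wy":0,"wz":0},{"dx":0,"dy":0,"dz":0,"wx":0,"wy":0,"wz":0},{"dx":0,"dy":0,"dz":0,"wx":0,"wy":0,"wz":0}])

```text
clock: 26.9
tool_pos: [0.673, 0.1564, 0.3523]
eef_rot: [0.493, -0.506, 0.506, -0.494]
contact_force: [0.6, 0.5, -0.2]
opening: 0.006
```

Run:
```python
from h import *
b=r.snapshot("scene")[:,:,::-1];crop(b,420,230,100,120,5,"pics/s19b.png")
go([.673,.1613,.205],-1.5)
w=r.snapshot("wrist")[:,:,::-1];cv2.imwrite("pics/w19.png",w)
```

```text
t 26.95 gp [0.6731 0.1562 0.2053] jaw -1.5 F [ 0.7  0.6 -0.5] op 0.005 q [-0.34  0.84  0.09  1.4  -0.09  0.9  -0.25]
  d [-0.0051  0.0003 -0.0001]  w/45 [-0.0011  0.0004 -0.0004]  steps: 0.1 trans 0.0 rot
```

View pics/s19b.png

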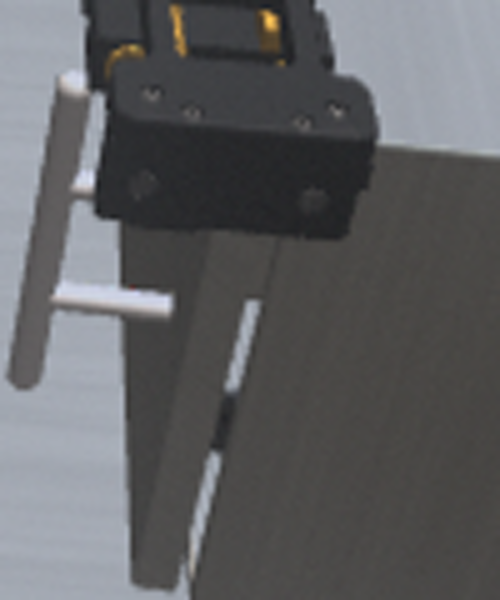

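View pics/w19.png

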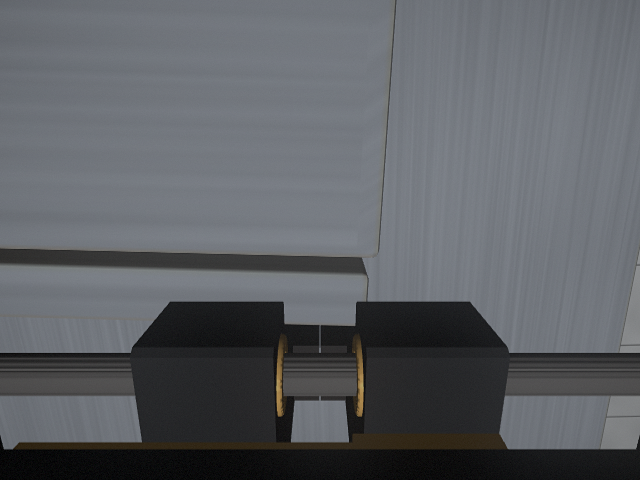

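arm_command(deltas=[{"dx":0.005,"dy":0,"dz":0,"wx":0,"wy":0,"wz":0},{"dx":0.01,"dy":0,"dz":0,"wx":0,"wy":0,"wz":0},{"dx":0.01,"dy":-0.03,"dz":0,"wx":0,"wy":0,"wz":0},{"dx":0.01,"dy":-0.07,"dz":0,"wx":0,"wy":0,"wz":0},{"dx":0.02,"dy":-0.11,"dz":0,"wx":0,"wy":0,"wz":0}])

```text
clock: 27.5
tool_pos: [0.6722, 0.1363, 0.4632]
eef_rot: [-0.494, 0.506, -0.506, 0.494]
contact_force: [-0.2, -0.4, -0.2]
opening: 0.006
```

arm_command(deltas=[{"dx":0.03,"dy":-0.02,"dz":-0.01,"wx":0,"wy":0,"wz":0},{"dx":0.07,"dy":-0.02,"dz":-0.03,"wx":0,"wy":0,"wz":0},{"dx":0.11,"dy":-0.02,"dz":-0.06,"wx":0,"wy":0,"wz":0},{"dx":0.14,"dy":-0.02,"dz":-0.09,"wx":0,"wy":0,"wz":0},{"dx":0.15,"dy":-0.02,"dz":-0.1,"wx":0,"wy":0,"wz":0}])

```text
clock: 28.0
tool_pos: [0.5654, -0.017, 0.4829]
eef_rot: [0.493, -0.508, 0.509, -0.49]
contact_force: [0.9, 0.7, -0.3]
opening: 0.007
```

arm_command(deltas=[{"dx":0,"dy":0,"dz":0,"wx":0,"wy":0,"wz":0},{"dx":0,"dy":0,"dz":0,"wx":0,"wy":0,"wz":0},{"dx":0,"dy":0,"dz":0,"wx":0,"wy":0,"wz":0},{"dx":0,"dy":0,"dz":0,"wx":0,"wy":0,"wz":0},{"dx":0,"dy":0,"dz":0,"wx":0,"wy":0,"wz":0}])

```text
clock: 28.5
tool_pos: [0.569, -0.0109, 0.4821]
eef_rot: [0.493, -0.506, 0.507, -0.494]
contact_force: [0.6, -0.0, -0.2]
opening: 0.003
```

Run:
```python
from h import *
go([.673,.1613,.205],-1.5)
b=r.snapshot("scene")[:,:,::-1];cv2.imwrite("pics/s20.png",b);crop(b,415,165,200,150,4,"pics/s20c.png")
a=r.snapshot("top")[:,:,::-1];cv2.imwrite("pics/t20.png",a)
b0=cv2.imread("pics/scene0.png");d=np.abs(b0.astype(int)-b).max(2)
for nm,(x0,y0,x1,y1) in dict(door=(420,230,520,360),mill=(225,235,262,310),ram=(170,240,215,276),purple=(205,198,235,248)).items(): print(nm,d[y0:y1,x0:x1].mean(),d[y0:y1,x0:x1].max())
```

```text
t 28.50 gp [ 0.5692 -0.011   0.3351] jaw -1.5 F [ 0.6 -0.  -0.2] op 0.003 q [-0.12  0.53  0.1   1.64 -0.06  0.97 -0.03]
  d [-0.1749  0.1301  0.0994]  w/45 [-0.0013  0.001   0.0004]  steps: 4.8 trans 0.0 rot
door 2.3436153846153847 100
mill 12.665225225225225 103
ram 1.9753086419753085 5
purple 1.902 6
```

View pics/s20.png

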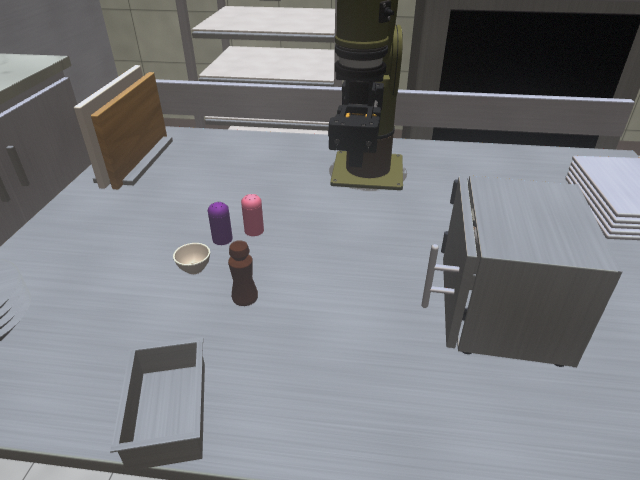

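View pics/s20c.png

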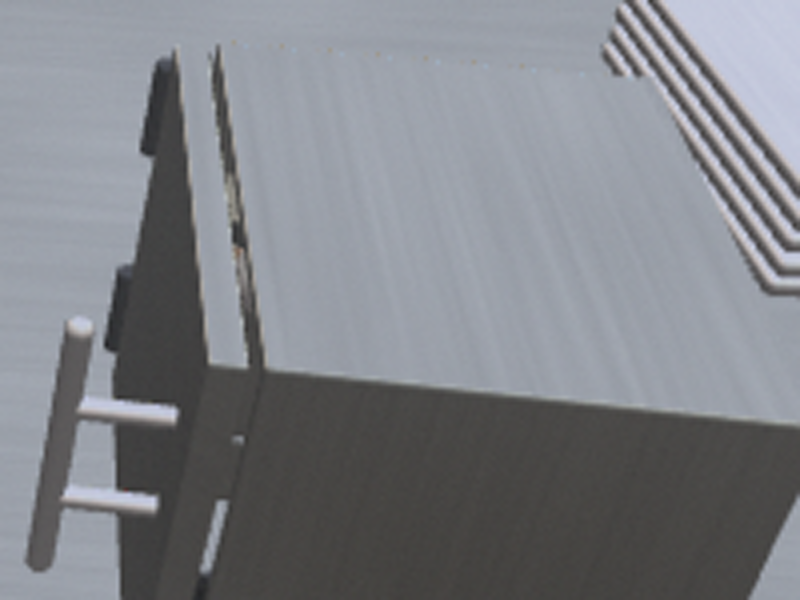

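View pics/t20.png

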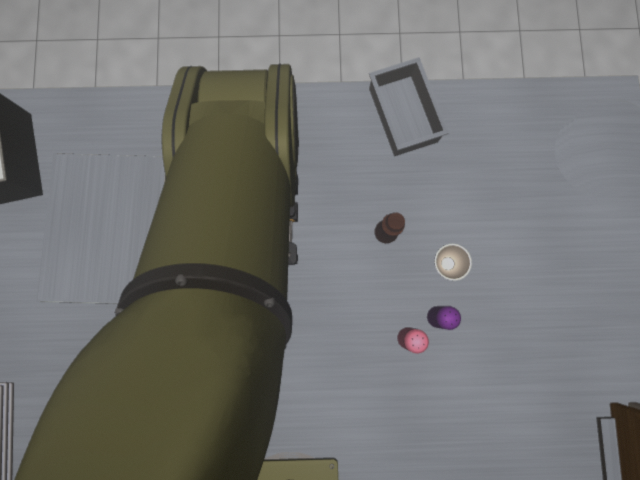

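Run:
```python
from plant import r
print(r.finish_job())
```

```text
the job is handed in; nothing more can be done
None
```

I pulled the door open past its catch and stood the steel shaker upright in the free rack place. I then pushed the door shut until the catch snapped, backed off and handed the job in at about 28.6 s of the 72 s allowed.

**Door:**
- After the snap the wrist force read about 0 N. The hand was still 5 mm short of my estimate of where it would meet the shut door, so it was not pressing.
- In the last scene picture the door and handle sit at the same pixels as at the start.

**Shaker:**
- It was upright between the divider and the end plate, next to the tub, in the pictures taken just after I let go of it.
- Its lid was still in place under the roof just before the catch gave. I could not see it after the door shut.

**Other things:** The mill, ramekin and the pink and purple shakers look unmoved in the last pictures. The pixel check on the mill's crop did read a large difference (mean 12.7). I put that down to the steel shaker no longer standing behind it, since the mill itself shows at the same place in both views.

**What didn't go to plan:** My first push, at the handle, stalled at about 10 N because the arm gave way too much. I moved to the door's free edge, and the door went through there. The highest force I read was about 13 N, with the catch starting to resist at about 14 mm before home (handle travel) rather than the stated 12 mm.

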